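# Restock the covered tin bin

## Task

Put the tins from the bench away in the blue stock bin: lift the front edge of its cover over the bumps on the rails and slide the cover all the way open, stand every tin upright on the floor of the bin, one to a cell, and then slide the cover all the way shut again, with its feet dropped back down behind the bumps. One cell already holds a tin, which stays in the bin. Leave the tape roll, the tape measure and the carton alone.

Things in the scene. Friction and masses are not known exactly. Their poses are not given: they have to be found in the camera images.
- tin1_center (a point): a plain squat metal tin with a paper band, an upright cylinder 58 mm in diameter, 52 mm tall, about 0.2 kg; this point is its centre, half-way up (26 mm above its base), z along its axis. Stands on the bench at the start; may be absent.
- tin2_center (a point): a plain squat metal tin with a paper band, an upright cylinder 58 mm in diameter, 52 mm tall, about 0.2 kg; this point is its centre, half-way up (26 mm above its base), z along its axis. Stands on the bench at the start; may be absent.
- tin3_center (a point): a plain squat metal tin with a paper band, an upright cylinder 58 mm in diameter, 52 mm tall, about 0.2 kg; this point is its centre, half-way up (26 mm above its base), z along its axis. Stands on the bench at the start; may be absent.
- tin4_center (a point): a plain squat metal tin with a paper band, an upright cylinder 58 mm in diameter, 52 mm tall, about 0.2 kg; this point is its centre, half-way up (26 mm above its base), z along its axis. Stands on the bench at the start; may be absent.
- tin5_center (a point): a plain squat metal tin with a paper band, an upright cylinder 58 mm in diameter, 52 mm tall, about 0.2 kg; this point is its centre, half-way up (26 mm above its base), z along its axis. Stands on the bench at the start; may be absent.
- tin6_center (a point): a plain squat metal tin with a paper band, an upright cylinder 58 mm in diameter, 52 mm tall, about 0.2 kg; this point is its centre, half-way up (26 mm above its base), z along its axis. If present, it already stands in one of the cells, under the cover; exactly one of tin6, tin7, tin8 is present.
- tin7_center (a point): a plain squat metal tin with a paper band, an upright cylinder 58 mm in diameter, 52 mm tall, about 0.2 kg; this point is its centre, half-way up (26 mm above its base), z along its axis. If present, it already stands in one of the cells, under the cover; exactly one of tin6, tin7, tin8 is present.
- tin8_center (a point): a plain squat metal tin with a paper band, an upright cylinder 58 mm in diameter, 52 mm tall, about 0.2 kg; this point is its centre, half-way up (26 mm above its base), z along its axis. If present, it already stands in one of the cells, under the cover; exactly one of tin6, tin7, tin8 is present.
- crate: blue stock bin fixed to the bench. Origin: centre of its underside, on the bench; z up. Two side walls at x = -131 and +131 mm, 12 mm thick, carry steel rails along y, tops 66 mm above the bench, from y = +86 to -310 mm (rail legs at the far end). End walls at y = -84 and +84 mm are only 24 mm high.
- crate_floor (a point): centre of the bin's inner floor, 6 mm above the bench, axes as the bin. 6 open cells, 3 along x by 2 along y, each 80 mm square, centres at x = -84, 0, +84 mm and y = -42, +42 mm from here. Dividers between them are 4 mm thick, tops 18 mm above this floor.
- bumps (a point): point midway between the two steel bumps, on rail-top level (66 mm up; bin's x = 0, y = +61 mm). One bump stands on each rail, at x = -131 and +131 mm, 8 mm high, 10 mm long along y (y = +56 to +66 mm in the bin's frame).
- cover_run (a joint): travel (m) of the grey cover along its rails to the bin's -y: 0 shut, 0.22 fully open (end stop). About 1 to 2 N of friction; stays where left. Shut, its front feet (12 mm long, y = +72 to +84 mm) stand behind the bumps, which stop it after 6 mm; feet must rise over 8 mm to pass, both ways. Returning, unlifted feet strike at about 0.028; lower them once under 0.005.
- cover (a joint): tilt (rad) of the cover about the pin along its rear (-y) edge, 106 mm above the bench: 0 = flat, feet on the rails; grows as the front (+y) edge is lifted, limit 0.2. Falls back by its own weight (0.4 kg). The handle is 140 mm and the feet 158 mm from the pin: 12 mm of lift at the handle clears the bumps well.
- cover_bar (a point): centre of the cover's handle: black round bar, 14 mm diameter, 100 mm long along the bin's x, on a post at either end, 30 mm above the cover's top face. Shut, it is at x = 0, y = +60, z = 112 mm in the bin's frame. The cover is 246 x 164 x 6 mm; its front edge is 26 mm beyond the bar towards +y.
- tape_roll: bystander: a brown roll of packing tape lying flat, 110 mm across, 48 mm tall; origin at the centre of its underside. Leave alone.
- tape_measure: bystander: a yellow tape measure, 62 x 32 x 60 mm; origin at the centre of its underside. Leave alone.
- carton: bystander: a small closed carton, 100 x 130 x 44 mm; origin at the centre of its underside. Leave alone.

How it is judged:
On the way, in this order (a step that is already met when the one before it is completed fails the run):
1. the cover is slid fully open (over 0.20 m of its 0.22 m travel) (value of joint cover_run above 0.2 m), for 0.2 s.
2. every tin stands upright on the floor of a cell, one per cell (x of tin1_center in the frame of crate between -0.099 and 0.099 m and y of tin1_center in the frame of crate between -0.057 and 0.057 m and z of tin1_center in the frame of crate between 0.027 and 0.037 m and angle between each of tin1_center, tin2_center, tin3_center, tin4_center, tin5_center, tin6_center, tin7_center, tin8_center's own z axis and vertical below 0.12 rad and x of tin2_center in the frame of crate between -0.099 and 0.099 m and y of tin2_center in the frame of crate between -0.057 and 0.057 m and z of tin2_center in the frame of crate between 0.027 and 0.037 m and x of tin3_center in the frame of crate between -0.099 and 0.099 m and y of tin3_center in the frame of crate between -0.057 and 0.057 m and z of tin3_center in the frame of crate between 0.027 and 0.037 m and x of tin4_center in the frame of crate between -0.099 and 0.099 m and y of tin4_center in the frame of crate between -0.057 and 0.057 m and z of tin4_center in the frame of crate between 0.027 and 0.037 m and x of tin5_center in the frame of crate between -0.099 and 0.099 m and y of tin5_center in the frame of crate between -0.057 and 0.057 m and z of tin5_center in the frame of crate between 0.027 and 0.037 m and x of tin6_center in the frame of crate between -0.099 and 0.099 m and y of tin6_center in the frame of crate between -0.057 and 0.057 m and z of tin6_center in the frame of crate between 0.027 and 0.037 m and x of tin7_center in the frame of crate between -0.099 and 0.099 m and y of tin7_center in the frame of crate between -0.057 and 0.057 m and z of tin7_center in the frame of crate between 0.027 and 0.037 m and x of tin8_center in the frame of crate between -0.099 and 0.099 m and y of tin8_center in the frame of crate between -0.057 and 0.057 m and z of tin8_center in the frame of crate between 0.027 and 0.037 m), for 0.2 s.
At the end, for the whole second after the job is handed in: Every tin present stands on the floor of a cell (centre within 5 mm of its proper height, tilt under 0.12 rad), one per cell, and the cover is shut: travel under 10 mm, lying flat (tilt under 0.015 rad) with its feet down behind the bumps (all of step 2 and value of joint cover_run below 0.01 m and value of joint cover below 0.015 rad); the robot touches nothing.
It fails at once if the tape roll is moved by more than 3 cm (distance of tape_roll from where it was at the start of the episode above 0.03 m).
It fails at once if the tape measure is moved by more than 3 cm (distance of tape_measure from where it was at the start of the episode above 0.03 m).
It fails at once if the carton is moved by more than 3 cm (distance of carton from where it was at the start of the episode above 0.03 m).
Of tin1, tin2, tin3, tin4, tin5 only 4 to 5 are there at a start; the rules pass over those that are not, and their reading is None.
Of tin6, tin7, tin8 only 1 to 1 are there at a start; the rules pass over those that are not, and their reading is None.
At some moment in a run one of tin1, tin2, tin3, tin4, tin5 may be knocked a few centimetres aside while the robot is not near it.
It also fails if it takes over 208 s, if anything falls off the work surface, if the arm or the gripper's body presses on something with over 40 N, if the wrist force passes 120 N, or if a joint passes its speed limit or range.

## Robot

A 7-joint arm with a two-finger parallel gripper is mounted at the origin on the work surface. World frame = base frame: x ahead of the robot, y to its left, z up, the work surface at z = 0. Lengths are in m, angles in rad, forces in N, time in s.
With the tool pointing down it reaches from about 0.4 to 0.85 m from the base axis. Payload 4.5 kg.
Tool frame: the origin (TCP) lies between the finger pads; the fingertips stand 8 mm ahead of it and the grasp point (between the pads) lies 11 mm behind it (arm.tip_extent is the distance from the TCP to the fingertips, in m); z points along the fingers, x is the direction in which the jaws open and shut, and the axes are right-handed (so a half turn about z gives the same grasp; the last joint's range is limited). The gripper opens to 85 mm and grips with 20 to 120 N. Pads are 22 mm wide; open, the fingers measure 114 mm over their backs; the gripper's body (76 mm by 85 mm) begins 54 mm behind the grasp point. The pads swing forward as they close: fully open they stand 13 mm farther back than shut.
Start: joints at [-1.313, 0.689, -0.195, 1.565, 0.157, 0.902, -0.215], TCP at [0.139, 0.609, 0.239] pointing down, gripper open.
Joint ranges: [-3.01, 3.01], [-0.46, 2.08], [-1.47, 1.51], [0.13, 2.56], [-1, 4.14], [0.04, 2.09], [-2.66, 2.66]. Speed limits (rad/s): [2.57, 2.57, 3.14, 3.14, 3.14, 3.14, 3.14].

## Interface

Orientations are given as [roll, pitch, yaw] about the fixed x, y, z axes, in that order (R = Rz(yaw) Ry(pitch) Rx(roll)).
In Python, from workcell import arm gives the robot as it stands. The module is installed in compiled form; this text tells all that it offers.
- The arm moves only by the tool servo_tool, never from a script. Its argument "deltas" is a list of rows, each a list of 5 numbers: the shift along the tool's x, y, z as a fraction of full scale, then the turn about the tool's z as a fraction of full scale, then the opening, from -1 (shut) to 1 (fully open). A call has 1 to 5 rows; each row is the pose to reach, as a shift and turn from the pose commanded when the call began, along the tool's axes at that moment, turning the shorter way round; what a row does not reach only later rows make up. Full scale, the value 1, is 500 mm for a shift and 2 pi rad for a turn. A row lasts 1/10 s, in which the tool goes at most 50 mm and 8.59 degrees, less where a joint would pass 70% of its speed; a pose out of reach is approached as far as the arm can. A call with a number of a shift or a turn outside -1 to 1 is refused whole. A call with a gripper value outside its range is refused whole. The fingers move at their own pace and stop on an object; the grip force is fixed at half the most. Time passes only in rows, so rows that repeat a pose let the fingers close. It gives the time, the measured TCP pose, the force and the opening at its end, in the units of the state.
- arm.get_state(): the state, without advancing time (a new reading comes with each control period).
- arm.camera(name): name is "scene" or "top" or "wrist"; returns the picture (480x640x3 uint8, red, green, blue); there is no depth.
- arm.camera_model(name): a dict with "fx", "fy", "cx", "cy" (pixels), "rvec" (rotation vector, rad) and "tvec" (3), from world to camera coordinates, as OpenCV has them. Camera axes: x right, y down, z forward; pixel columns grow to the right and rows downward; lengths in m; the calibration is good to about 2 mm. A picture is of the moment at which its call begins: read the wrist's pose just before it. camera_model takes no time and is no camera call; for the wrist camera it gives the pose at the moment of the call.
- arm.sign_off(): hands the job in, once; it reports no verdict.
The state is a dict: "t": time; "qpos": joint angles; "joint_velocities": joint speeds; "effort": joint torques, N m; "tcp_pos": TCP position; "ee_rot": TCP orientation; "ft_force": force on the tool from outside, world axes, zero at the start; "wrist_torque": the same for the moment, N m; "width": finger opening in m.
Only numpy, scipy, OpenCV 4.12 (cv2) and the standard library are available. Lean on these libraries where they do the work, as an engineer would, in place of code of your own. Each camera call takes 0.05 s, during which the arm holds its last target.

## Working session

There is one attempt and no reset: what is moved stays moved. The work goes in short steps, Python scripts to look and compute and a tool call to move; the robot and the scene stay as the last step left them, time stands still between calls to the robot, and variables do not carry over. Pictures are saved under pics/ and viewed, and the job is handed in when it is done.

Besides the shell and the picture viewer there is one more tool, called after "Call:" by a JSON object that holds its "api" and its "payload", one argument or row to a line. servo_tool: Moves the arm, as the interface text tells. Shift numbers are shares of 500 mm and turn numbers shares of 2 pi rad, none past 1 either way. Its arguments: {"type":"object","properties":{"deltas":{"type":"array"}},"required":["deltas"]}

```bash
mkdir -p pics; python3 - <<'E'
from workcell import arm
import cv2
s=arm.get_state()
for k,v in s.items(): print(k,v)
for n in ("scene","top","wrist"):
    m=arm.camera_model(n); print(n,m)
    cv2.imwrite(f"pics/{n}0.png",arm.camera(n)[:,:,::-1])
E
```

```text
t 0.0
qpos [-1.31321348  0.69001143 -0.1945043   1.5663565   0.15731947  0.90245617
 -0.21508627]
joint_velocities [-0.00196071 -0.00022409 -0.00041611 -0.00146817  0.0002808  -0.00110131
 -0.00137261]
effort [ 6.23185838e-05 -5.39616930e+01 -1.26700055e+00 -1.58539402e+01
  8.96746467e-03  9.85562161e-03 -2.34070384e-06]
tcp_pos [0.13861635 0.60878992 0.23846332]
ee_rot [3.14144630e+00 1.83255533e-03 1.34711762e+00]
ft_force [0.08016071 0.63586384 0.044829  ]
wrist_torque [ 0.03218001  0.02490495 -0.01459676]
width 0.08569575760225849
scene {'fx': 497.77797872883355, 'fy': 497.77797872883355, 'cx': 314.78024770071625, 'cy': 246.17513625591695, 'rvec': array([ 1.67453749,  1.78987685, -0.83260855]), 'tvec': array([-0.09762825, -0.32053947,  1.49264572])}
top {'fx': 588.3050145551332, 'fy': 588.3050145551332, 'cx': 320.31105258843314, 'cy': 240.88402565121183, 'rvec': array([ 2.17806271, -2.12799997,  0.13701028]), 'tvec': array([0.12118364, 0.60043645, 1.01730079])}
wrist {'fx': 344.18592266100404, 'fy': 344.18592266100404, 'cx': 323.02345238672865, 'cy': 243.74903558881874, 'rvec': array([-2.28534288, -1.82436563, -0.24090104]), 'tvec': array([-0.62445961, -0.03414531,  0.37827447])}
```

View pics/top0.png

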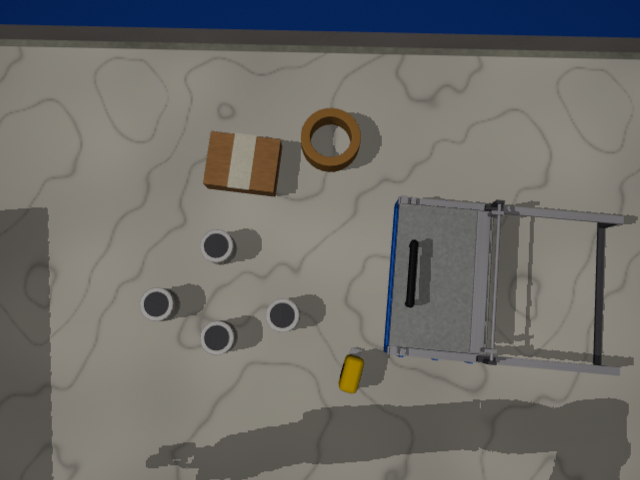

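View pics/scene0.png

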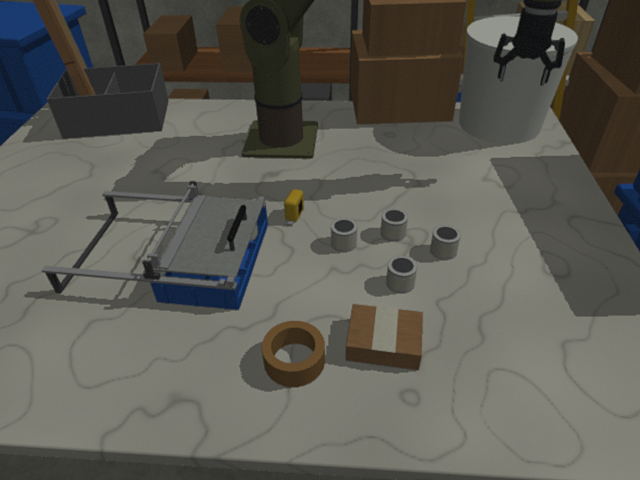

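View pics/wrist0.png

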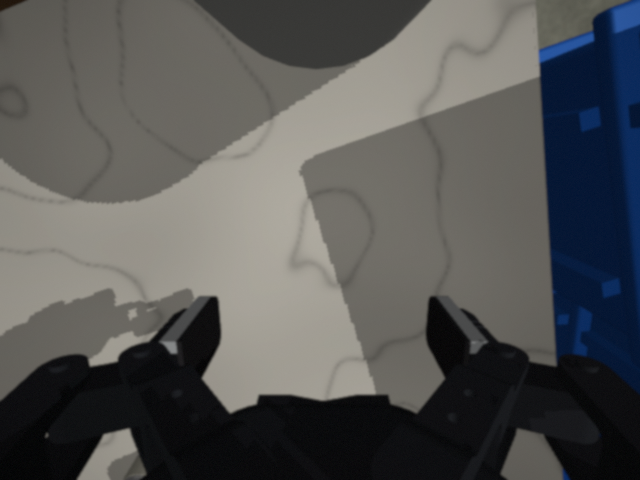

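The top view shows four tins at about (218,246), (158,304), (218,337) and (283,315). The bin is on the right, with its handle running from (413,243) to (410,303) and its open side (+y) to the image left. The carton is at (243,163), the roll at (331,140) and the tape measure at (351,373).

```bash
cat > h.py <<'E'
from workcell import arm
import cv2, numpy as np
from scipy.spatial.transform import Rotation as Ro
def ray(m,uv,z):
    R=cv2.Rodrigues(np.array(m['rvec']))[0]; t=np.array(m['tvec'])
    K=np.array([[m['fx'],0,m['cx']],[0,m['fy'],m['cy']],[0,0,1]])
    c=-R.T@t; d=R.T@np.linalg.inv(K)@np.array([uv[0],uv[1],1.]); return c+d*(z-c[2])/d[2]
def proj(m,p):
    K=np.array([[m['fx'],0,m['cx']],[0,m['fy'],m['cy']],[0,0,1]])
    return cv2.projectPoints(np.array([p],float),m['rvec'],m['tvec'],K,None)[0].ravel()
def snap(n,f):
    im=arm.camera(n); cv2.imwrite('pics/'+f,im[:,:,::-1]); return im
def discs(m,im,z=0.052,amin=200,amax=1400,thr=70):
    g=im.max(2); mk=((g<thr)).astype(np.uint8)
    cs,_=cv2.findContours(mk,cv2.RETR_EXTERNAL,cv2.CHAIN_APPROX_NONE); out=[]
    for c in cs:
        a=cv2.contourArea(c)
        if amin<a<amax and len(c)>5:
            e=cv2.fitEllipse(c)
            out.append((np.round(e[0],1),a,np.round(e[1],1),np.round(ray(m,e[0],z)[:2],4)))
    return out
E
python3 - <<'E'
from h import *
for n in('top','scene'):
    im=cv2.imread(f'pics/{n}0.png')[:,:,::-1]; m=arm.camera_model(n)
    for d in discs(m,im): print(n,*d)
m=arm.camera_model('top'); im=cv2.imread('pics/top0.png')
cv2.imwrite('pics/crop.png',cv2.resize(im[190:380,370:640],None,fx=2.9,fy=2.9,interpolation=2))
g=im.max(2); mk=np.zeros_like(g); mk[235:312,400:425]=(g[235:312,400:425]<40)
c=max(cv2.findContours(mk,0,1)[0],key=cv2.contourArea); r=cv2.minAreaRect(c); print(r, ray(m,r[0],.112))
b=cv2.boxPoints(r); print([ray(m,q,.112)[:2].round(4) for q in b])
E
```

```text
top [216.3 337.5] 428.5 [22.9 23.8] [0.4224 0.3117]
top [281.8 315.1] 417.0 [22.9 23.3] [0.4637 0.1993]
top [155.7 303.8] 419.5 [22.5 23.8] [0.4781 0.4203]
top [416.8 269.4] 563.0 [22.9 65.3] [ 0.5491 -0.0362]
top [215.7 245.2] 404.5 [22.4 23.1] [0.5837 0.3202]
top [601.6 285.3] 1018.5 [ 17.8 142. ] [ 0.5285 -0.3604]
top [327.5 102.7] 210.5 [ 80.6 133.1] [0.851  0.1278]
top [277.5 198.5] 248.0 [34.4 35. ] [0.6704 0.2135]
top [330.3 144.6] 257.5 [42.3 52.5] [0.772  0.1211]
scene [292.1 356.5] 741.0 [56.6 57.7] [0.8203 0.1238]
scene [382.8 358.3] 1020.0 [ 15.1 104.2] [0.8148 0.2752]
scene [293.  341.1] 532.5 [26.7 40.3] [0.7884 0.1217]
scene [585.3 461. ] 340.0 [  92.6 1131. ] [0.9707 0.551 ]
scene [402.2 264.7] 209.5 [13.2 20.3] [0.5857 0.3196]
scene [230.8 232.6] 536.0 [15.7 55. ] [ 0.5032 -0.0459]
scene [127.  240.6] 431.5 [ 74.3 106.3] [ 0.5412 -0.2652]
scene [  8.9 127.2] 359.5 [21.  32.6] [ 0.0512 -0.8081]
((411.5320129394531, 273.03668212890625), (9.04747486114502, 66.39401245117188), 3.945185899734497) [ 0.53769481 -0.01768576  0.112     ]
[array([ 0.4833, -0.0067]), array([ 0.5935, -0.0138]), array([ 0.5928, -0.0289]), array([ 0.4827, -0.0215])]
```

View pics/crop.png

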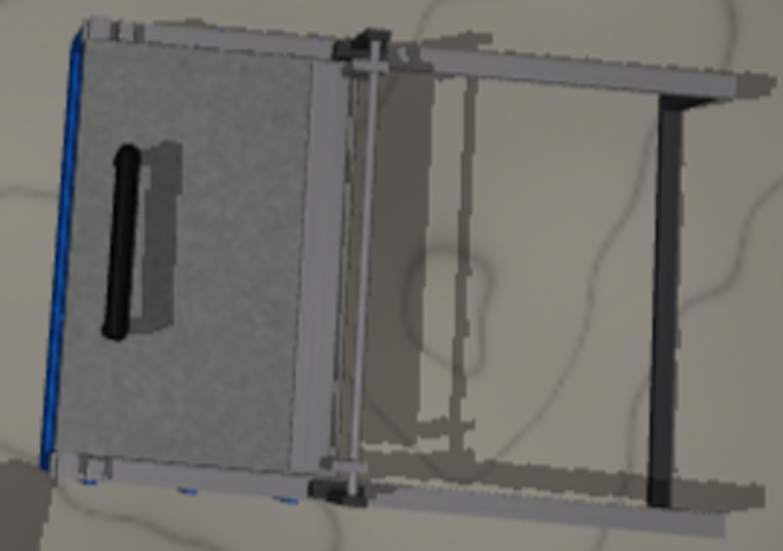

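The crop shows the bin. The bar runs from (128,150) to (115,333), the bumps sit at the left end of both rails, and the rails reach x≈735. I'll fix the yaw from the rails.

```bash
python3 - <<'E'
from h import *
m=arm.camera_model('top')
f=lambda x,y: ray(m,(370+x/2.9,190+y/2.9),.066)[:2]
L=[f(89,29),f(736,84),f(54,466),f(724,526)]
for p in L: print(p.round(4))
for a,b in((1,0),(3,2),(2,0),(3,1)):
    d=L[b]-L[a]; print(np.linalg.norm(d).round(4), np.arctan2(d[1],d[0]).round(4))
for y in (-.0645,-.075,-.085):
    R=np.array([[np.cos(y),-np.sin(y)],[np.sin(y),np.cos(y)]])
    print(y,[ (p-R@q).round(4) for p,q in zip(L,np.array([[.131,.086],[.131,-.310],[-.131,.086],[-.131,-.31]]))], (np.array([.5377,-.0177])-R@[0,.06]).round(4))
ms=arm.camera_model('scene'); print(proj(ms,[.5377,-.0177,.112]))
im=cv2.imread('pics/scene0.png'); cv2.imwrite('pics/crop2.png',cv2.resize(im[180:310,140:300],None,fx=4.5,fy=4.5,interpolation=2))
E
```

```text
[ 0.67   -0.0051]
[ 0.6451 -0.3972]
[0.4076 0.014 ]
[ 0.3822 -0.3788]
0.3928 1.5075
0.3936 1.5061
0.2631 -0.0727
0.2636 -0.0699
-0.0645 [array([ 0.5337, -0.0825]), array([ 0.5344, -0.0794]), array([ 0.5328, -0.0803]), array([ 0.5329, -0.0778])] [ 0.5338 -0.0776]
-0.075 [array([ 0.5329, -0.0811]), array([ 0.5377, -0.0782]), array([ 0.5318, -0.0816]), array([ 0.536 , -0.0794])] [ 0.5332 -0.0775]
-0.085 [array([ 0.5322, -0.0797]), array([ 0.5409, -0.0772]), array([ 0.5308, -0.0828]), array([ 0.539, -0.081])] [ 0.5326 -0.0775]
[237.09815613 221.24562015]
```

View pics/crop2.png

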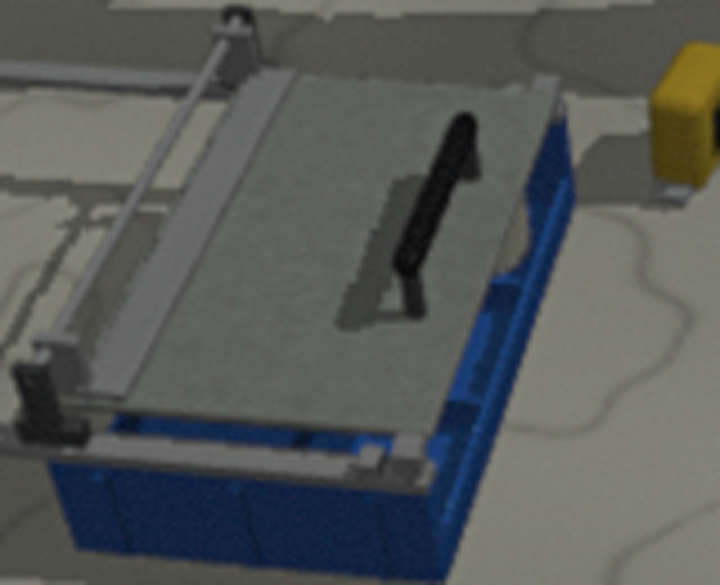

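```bash
cat >> h.py <<'E'
YAW=np.pi/2-.066
C0=np.array([.5337,-.0785])   # crate origin
def crate(x,y,c=-.066):
    return C0+np.array([[np.cos(c),-np.sin(c)],[np.sin(c),np.cos(c)]])@[x,y]
def go(x,y,z,yaw=YAW):
    s=arm.get_state(); R=Ro.from_euler('xyz',s['ee_rot']); 
    d=R.inv().apply(np.array([x,y,z])-s['tcp_pos'])
    turn=-(yaw-s['ee_rot'][2])
    print('delta',(d/.5).round(4),'turn',round(turn/2/np.pi,4),'| mm',(d*1e3).round(1))
E
python3 - <<'E'
from h import *
go(.5377,-.0177,.2)
E
```

```text
delta [-1.0448  1.0564  0.0788] turn -0.0251 | mm [-522.4  528.2   39.4]
```

Call:
{"api": "servo_tool", "payload": {
  "deltas": [
    [-0.07,0.07,0.0,-0.0125,1],
    [-0.14,0.14,0.0,-0.0251,1],
    [-0.21,0.21,0.0,-0.0251,1],
    [-0.28,0.28,0.0,-0.0251,1],
    [-0.35,0.35,0.0,-0.0251,1]
  ]
}}

```text
t: 0.65
tcp_pos: [0.2713, 0.3981, 0.2392]
ee_rot: [3.141, 0.0, 1.505]
ft_force: [0.8, 0.2, 0.9]
width: 0.0856
```

```bash
python3 -c "
from h import *
go(.5377,-.0177,.2)"
```

```text
delta [-0.7946  0.5864  0.0787] turn 0.0 | mm [-397.3  293.2   39.3]
```

Call:
{"api": "servo_tool", "payload": {
  "deltas": [
    [-0.08,0.059,0.0,0,1],
    [-0.16,0.118,0.0,0,1],
    [-0.24,0.177,0.0,0,1],
    [-0.32,0.236,0.0,0,1],
    [-0.4,0.295,0.0,0,1]
  ]
}}

```text
t: 1.15
tcp_pos: [0.4053, 0.1889, 0.2393]
ee_rot: [3.141, -0.0, 1.505]
ft_force: [1.9, -0.0, 0.5]
width: 0.0854
```

Call:
{"api": "servo_tool", "payload": {
  "deltas": [
    [-0.08,0.059,0.0,0,1],
    [-0.16,0.118,0.0,0,1],
    [-0.24,0.177,0.02,0,1],
    [-0.32,0.236,0.04,0,1],
    [-0.395,0.291,0.078,0,1]
  ]
}}

```text
t: 1.65
tcp_pos: [0.5376, -0.017, 0.2012]
ee_rot: [3.139, -0.0, 1.504]
ft_force: [0.6, 0.2, -0.1]
width: 0.0854
```

```bash
python3 -c "
from h import *
go(.5377,-.0177,.2)
snap('wrist','w1.png');print(proj(arm.camera_model('wrist'),[.5377,-.0177,.112]),arm.get_state()['tcp_pos'])"
```

```text
delta [-0.0013  0.0003  0.0024] turn -0.0002 | mm [-0.7  0.1  1.2]
[336.53694462 249.09095516] [ 0.53966408 -0.02670346  0.19765202]
```

View pics/w1.png

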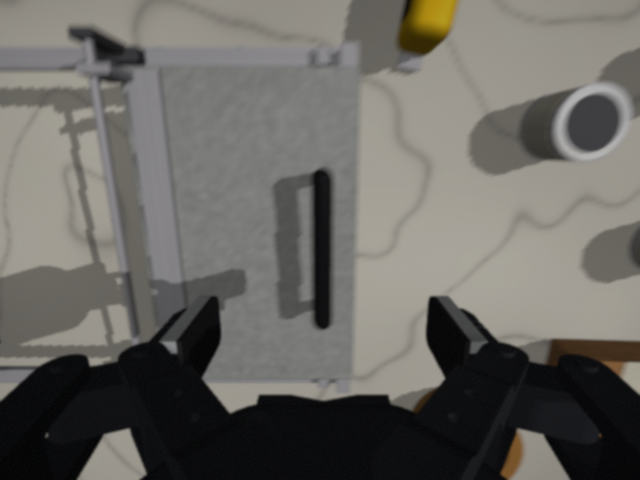

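The bar appears at (322,172) to (322,327) in the wrist view. The arm was still settling, so I'll measure again.

```bash
python3 -c "
from h import *
print(arm.get_state()['tcp_pos'])
m=arm.camera_model('wrist');im=snap('wrist','w2.png')
g=im.max(2).copy(); mk=np.zeros_like(g); mk[150:345,290:350]=g[150:345,290:350]<40
c=max(cv2.findContours(mk,0,1)[0],key=cv2.contourArea); r=cv2.minAreaRect(c); print(r, ray(m,r[0],.112)); p=[ray(m,q,.112)[:2].round(4) for q in cv2.boxPoints(r)]; print(p)
print(arm.get_state()['tcp_pos']); go(.5377,-.0177,.2)
"
```

```text
[ 0.53966408 -0.02670346  0.19765202]
((339.5, 244.5), (163.0, 19.0), 90.0) [ 0.53468935 -0.01552784  0.112     ]
[array([ 0.4817, -0.018 ]), array([ 0.4826, -0.0062]), array([ 0.5949, -0.0127]), array([ 0.5939, -0.0262])]
[ 0.53719935 -0.0232129   0.19832369]
delta [ 0.0111  0.0001 -0.0034] turn -0.0019 | mm [ 5.5  0.1 -1.7]
```

Call:
{"api": "servo_tool", "payload": {
  "deltas": [
    [0,0,0,0,1],
    [0,0,0,0,1],
    [0,0,0,0,1]
  ]
}}

```text
t: 2.05
tcp_pos: [0.5355, -0.0129, 0.2014]
ee_rot: [3.141, -0.001, 1.508]
ft_force: [-0.4, 0.3, -0.6]
width: 0.0851
```

```bash
python3 -c "
from h import *
print(arm.get_state()['tcp_pos'])
m=arm.camera_model('wrist');im=snap('wrist','w2.png')
g=im.max(2).copy(); mk=np.zeros_like(g); mk[150:345,290:370]=g[150:345,290:370]<40
c=max(cv2.findContours(mk,0,1)[0],key=cv2.contourArea); r=cv2.minAreaRect(c); print(r, ray(m,r[0],.112)); p=[ray(m,q,.112)[:2].round(4) for q in cv2.boxPoints(r)]; print(p)
print(arm.get_state()['tcp_pos'],arm.get_state()['ee_rot']); go(*(ray(m,r[0],.112)[:2]),.123)
"
```

```text
[ 0.53546947 -0.0128628   0.20138356]
((318.5, 251.0), (158.0, 19.0), 90.0) [ 0.53501573 -0.01542192  0.112     ]
[array([ 0.4822, -0.018 ]), array([ 0.483 , -0.0059]), array([ 0.5948, -0.0125]), array([ 0.594 , -0.0262])]
[ 0.53556129 -0.01305441  0.20145274] [ 3.14103376e+00 -7.23483493e-04  1.50759802e+00]
delta [-0.0049 -0.0009  0.1569] turn 0.0004 | mm [-2.5 -0.4 78.5]
```

Call:
{"api": "servo_tool", "payload": {
  "deltas": [
    [-0.005,0.0,0.05,0,1],
    [-0.006,0.0,0.1,0,1],
    [-0.006,0.0,0.15,0,1],
    [-0.006,0.0,0.19,0,1],
    [-0.006,0,0.199,0,1]
  ]
}}

```text
t: 2.6
tcp_pos: [0.5342, -0.0167, 0.1]
ee_rot: [-3.138, 0.0, 1.507]
ft_force: [0.8, -0.5, -0.4]
width: 0.0852
```

Call:
{"api": "servo_tool", "payload": {
  "deltas": [
    [0,0,0,0,1],
    [0,0,0,0,-1],
    [0,0,0,0,-1],
    [0,0,0,0,-1],
    [0,0,0,0,-1]
  ]
}}

```text
t: 3.1
tcp_pos: [0.5359, -0.0178, 0.102]
ee_rot: [3.141, -0.0, 1.505]
ft_force: [0.7, -0.3, -0.5]
width: 0.0282
```

Call:
{"api": "servo_tool", "payload": {
  "deltas": [
    [0,0,0,0,-1],
    [0,0,0,0,-1],
    [0,0,0,0,-1],
    [0,0,0,0,-1]
  ]
}}

```text
t: 3.5
tcp_pos: [0.5359, -0.0176, 0.1018]
ee_rot: [3.141, -0.0, 1.505]
ft_force: [-1.8, -0.4, 6.2]
width: 0.012
```

Call:
{"api": "servo_tool", "payload": {
  "deltas": [
    [0,0,-0.01,0,-1],
    [0,0,-0.02,0,-1],
    [0,0,-0.03,0,-1],
    [0,0,-0.034,0,-1],
    [0,0,-0.034,0,-1]
  ]
}}

```text
t: 4.0
tcp_pos: [0.5357, -0.018, 0.1186]
ee_rot: [3.141, 0.0, 1.504]
ft_force: [1.5, -1.9, -6.1]
width: 0.0123
```

```bash
python3 -c "
from h import *
im=snap('scene','s1.png'); cv2.imwrite('pics/s1c.png',cv2.resize(im[150:310,120:320,::-1],None,fx=3.5,fy=3.5))"
```

```text
(no output)
```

View pics/s1c.png

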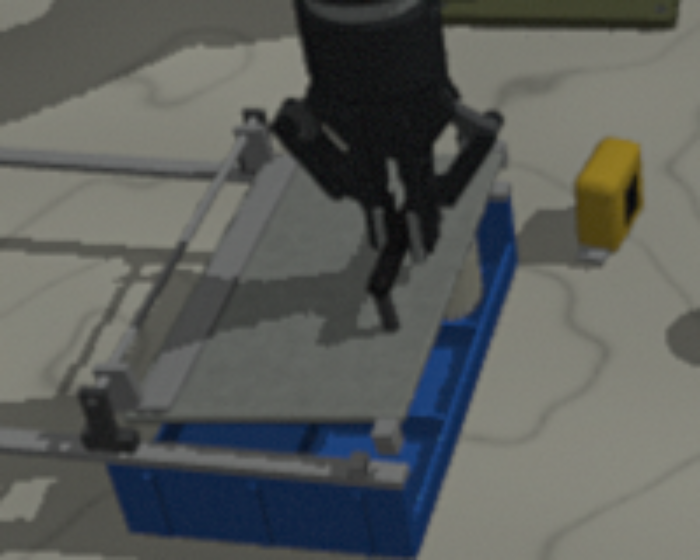

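The cover's front edge is lifted, with its foot at (388,433) above the bump at (362,465). A tin is visible in the middle front cell. Now sliding it open.

Call:
{"api": "servo_tool", "payload": {
  "deltas": [
    [-0.04,0,0,0,-1],
    [-0.08,0,0,0,-1],
    [-0.12,0,0,0,-1],
    [-0.16,0,0,0,-1],
    [-0.2,0,0,0,-1]
  ]
}}

```text
t: 4.55
tcp_pos: [0.5291, -0.1166, 0.1182]
ee_rot: [3.142, -0.002, 1.506]
ft_force: [2.5, 1.5, -5.0]
width: 0.0115
```

Call:
{"api": "servo_tool", "payload": {
  "deltas": [
    [-0.05,0,0,0,-1],
    [-0.1,0,0,0,-1],
    [-0.15,0,0,0,-1],
    [-0.2,0,0,0,-1],
    [-0.23,0,0,0,-1]
  ]
}}

```text
t: 5.05
tcp_pos: [0.5213, -0.2335, 0.118]
ee_rot: [3.141, -0.001, 1.503]
ft_force: [2.4, 1.5, -5.0]
width: 0.0122
```

Call:
{"api": "servo_tool", "payload": {
  "deltas": [
    [0,0,0,0,-1],
    [0,0,0,0,-1],
    [0,0,0,0,-1]
  ]
}}

```text
t: 5.35
tcp_pos: [0.5215, -0.2308, 0.1183]
ee_rot: [-3.141, -0.001, 1.506]
ft_force: [2.0, -0.5, -6.3]
width: 0.0117
```

```bash
python3 -c "
from h import *
im=snap('scene','s2.png'); im=snap('top','t2.png')"
```

```text
(no output)
```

View pics/s2.png

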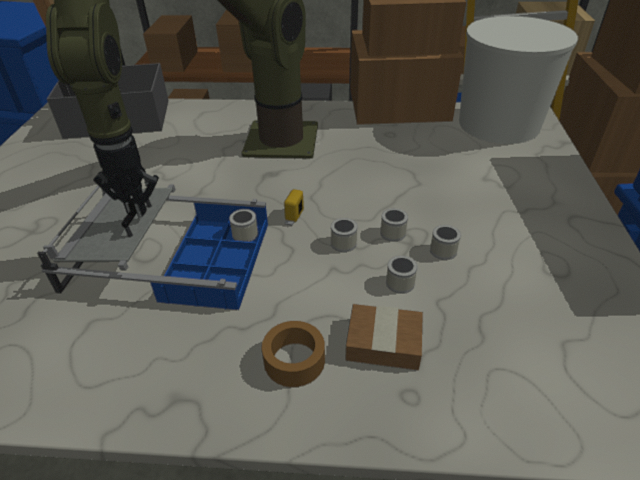

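View pics/t2.png

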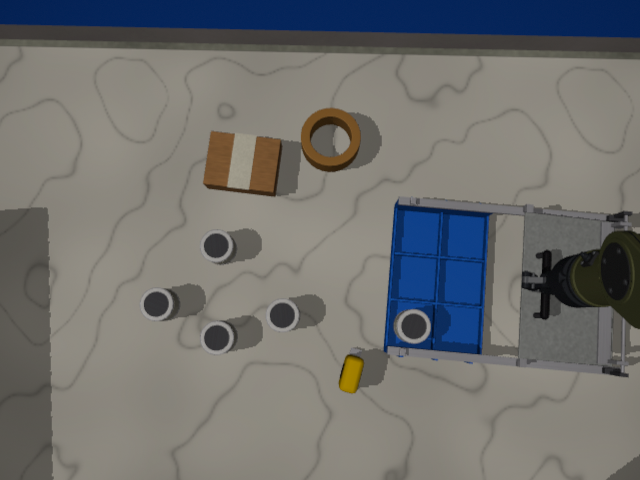

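The cover is open and the bar is at image x≈543. The tin already in the bin is at (413,325), which is cell (-84,+42). I'll push to the stop, lower, and release.

Call:
{"api": "servo_tool", "payload": {
  "deltas": [
    [-0.006,0,0.0,0,-1],
    [-0.01,0,0.01,0,-1],
    [-0.01,0,0.02,0,-1],
    [-0.01,0,0.033,0,-1],
    [-0.01,0,0.033,0,-1]
  ]
}}

```text
t: 5.95
tcp_pos: [0.5213, -0.2355, 0.1019]
ee_rot: [-3.141, -0.002, 1.507]
ft_force: [0.1, 4.0, 0.5]
width: 0.012
```

Call:
{"api": "servo_tool", "payload": {
  "deltas": [
    [0,0,0,0,0],
    [0,0,0,0,0],
    [0,0,0,0,0.3],
    [0,0,0,0,0.3]
  ]
}}

```text
t: 6.35
tcp_pos: [0.521, -0.238, 0.1019]
ee_rot: [3.142, 0.001, 1.504]
ft_force: [-0.6, -0.0, 0.1]
width: 0.0553
```

Call:
{"api": "servo_tool", "payload": {
  "deltas": [
    [0,0,-0.05,0,1],
    [0,0,-0.12,0,1],
    [0,0,-0.2,0,1],
    [0,0,-0.2,0,1],
    [0,0,-0.2,0,1]
  ]
}}

```text
t: 6.85
tcp_pos: [0.5214, -0.2378, 0.2028]
ee_rot: [3.14, 0.001, 1.504]
ft_force: [0.1, 0.6, -1.2]
width: 0.0855
```

```bash
python3 -c "
from h import *
m=arm.camera_model('top'); im=snap('top','t3.png')
for d in discs(m,im): print(*d)
g=im.max(2); mk=np.zeros_like(g); mk[235:325,535:560]=(g[235:325,535:560]<40)
print('cells'); 
for y in(.042,-.042):
  for x in(-.084,0,.084):print(x,y,crate(x,y).round(4),proj(m,[*crate(x,y),.006]).round(1))
go(.4637,.1993,.15)"
```

```text
[216.2 337.6] 424.5 [22.9 23.7] [0.4223 0.3119]
[413.5 326. ] 428.0 [23.2 23.5] [ 0.4503 -0.0305]
[281.8 315.1] 415.5 [22.8 23.3] [0.4637 0.1992]
[155.7 303.9] 416.0 [22.5 23.6] [0.4779 0.4204]
[215.7 245.3] 403.5 [22.3 23.1] [0.5836 0.3202]
[442.4 210.6] 319.5 [  4.2 138.9] [ 0.6554 -0.0815]
[276.8 197.5] 226.0 [33.2 33.6] [0.6723 0.2148]
[330.6 147.6] 249.5 [43.6 58.4] [0.7664 0.1205]
cells
-0.084 0.042 [ 0.4527 -0.0311] [409.8 324.3]
0 0.042 [ 0.5365 -0.0366] [413.  278.3]
0.084 0.042 [ 0.6203 -0.0421] [416.1 233.2]
-0.084 -0.042 [ 0.4471 -0.1149] [456.  328.4]
0 -0.042 [ 0.5309 -0.1204] [458.7 282.4]
0.084 -0.042 [ 0.6147 -0.1259] [461.4 237.2]
delta [ 0.8643 -0.1714  0.103 ] turn -0.0001 | mm [432.2 -85.7  51.5]
```

View pics/t3.png

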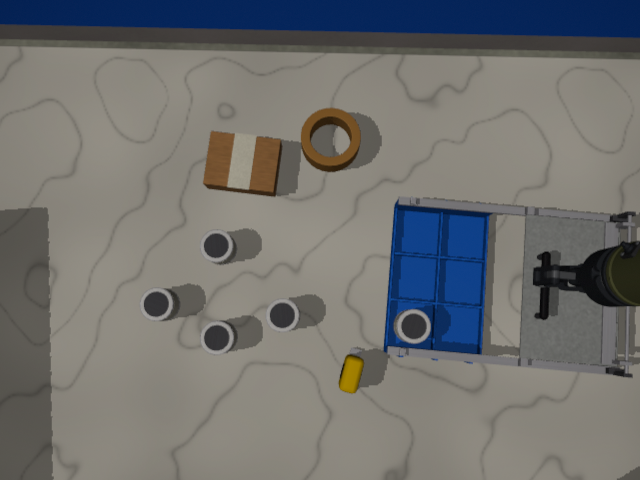

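The top view shows the cover fully open with its bar at x≈543. The tins haven't moved, and the predicted cell centres match the image. I'll start with the tin at (0.464,0.199).

Call:
{"api": "servo_tool", "payload": {
  "deltas": [
    [0.09,-0.018,0,0,1],
    [0.18,-0.036,0,0,1],
    [0.27,-0.054,0,0,1],
    [0.36,-0.072,0,0,1],
    [0.45,-0.09,0,0,1]
  ]
}}

```text
t: 7.4
tcp_pos: [0.4896, -0.0085, 0.2006]
ee_rot: [-3.139, 0.0, 1.504]
ft_force: [1.3, -0.1, -0.2]
width: 0.0854
```

Call:
{"api": "servo_tool", "payload": {
  "deltas": [
    [0.09,-0.018,0,0,1],
    [0.18,-0.036,0.02,0,1],
    [0.27,-0.054,0.06,0,1],
    [0.36,-0.072,0.1,0,1],
    [0.414,-0.081,0.14,0,1]
  ]
}}

```text
t: 7.9
tcp_pos: [0.4625, 0.2035, 0.1301]
ee_rot: [-3.14, -0.001, 1.509]
ft_force: [0.9, 0.6, 0.3]
width: 0.0853
```

Call:
{"api": "servo_tool", "payload": {
  "deltas": [
    [0,0,0,0,1],
    [0,0,0,0,1],
    [0,0,0,0,1],
    [0,0,0,0,1]
  ]
}}

```text
t: 8.3
tcp_pos: [0.4649, 0.1976, 0.1321]
ee_rot: [3.141, 0.001, 1.502]
ft_force: [0.5, -0.5, 0.2]
width: 0.0856
```

```bash
python3 -c "
from h import *
go(.4637,.1992,.024)
m=arm.camera_model('wrist');im=snap('wrist','w3.png');print(proj(m,[.4637,.1992,.052]))"
```

```text
delta [ 0.0033 -0.0026  0.2163] turn -0.0005 | mm [  1.6  -1.3 108.1]
[324.8948432  253.58031273]
```

View pics/w3.png

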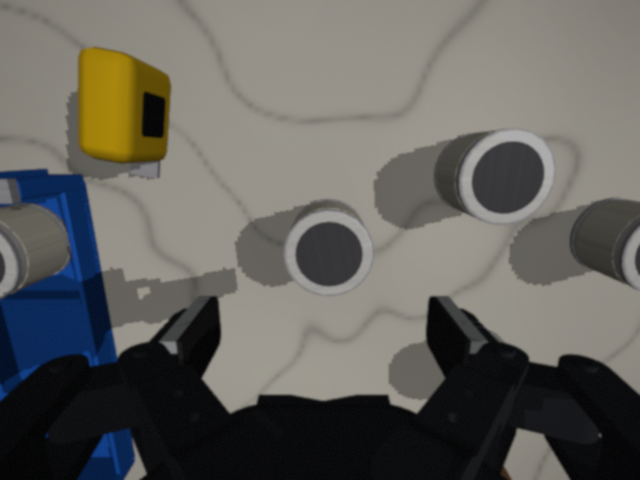

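The wrist view has the tin lid at (329,254), against (325,254) predicted, so it is well centred. Now descending and gripping.

Call:
{"api": "servo_tool", "payload": {
  "deltas": [
    [0.005,-0.002,0.06,0,1],
    [0.005,-0.002,0.12,0,1],
    [0.005,-0.002,0.18,0,1],
    [0.005,-0.002,0.216,0,1],
    [0.005,-0.002,0.216,0,1]
  ]
}}

```text
t: 8.85
tcp_pos: [0.4626, 0.2007, 0.0223]
ee_rot: [-3.139, 0.002, 1.504]
ft_force: [-0.3, 1.0, 0.0]
width: 0.0858
```

Call:
{"api": "servo_tool", "payload": {
  "deltas": [
    [0,0,0,0,-1],
    [0,0,0,0,-1],
    [0,0,0,0,-1],
    [0,0,0,0,-1],
    [0,0,0,0,-1]
  ]
}}

```text
t: 9.35
tcp_pos: [0.4644, 0.2019, 0.0255]
ee_rot: [3.139, -0.001, 1.504]
ft_force: [0.4, -1.1, 6.8]
width: 0.0569
```

Call:
{"api": "servo_tool", "payload": {
  "deltas": [
    [0,0,-0.04,0,-1],
    [0,0,-0.12,0,-1],
    [0,0,-0.2,0,-1],
    [0,0,-0.28,0,-1],
    [0,0,-0.3,0,-1]
  ]
}}

```text
t: 9.85
tcp_pos: [0.4655, 0.2029, 0.1784]
ee_rot: [3.135, -0.004, 1.504]
ft_force: [1.4, -0.3, -3.1]
width: 0.0567
```

Call:
{"api": "servo_tool", "payload": {
  "deltas": [
    [0,0,0,0,-1],
    [0,0,0,0,-1],
    [0,0,0,0,-1]
  ]
}}

```text
t: 10.15
tcp_pos: [0.4624, 0.2013, 0.1724]
ee_rot: [-3.139, 0.002, 1.505]
ft_force: [0.1, 0.2, -2.5]
width: 0.0566
```

```bash
python3 -c "
from h import *
go(*crate(.084,-.042),.15)
m=arm.camera_model('wrist');im=snap('wrist','w4.png')"
```

```text
delta [-0.6329  0.3473  0.045 ] turn 0.0 | mm [-316.5  173.6   22.5]
```

View pics/w4.png

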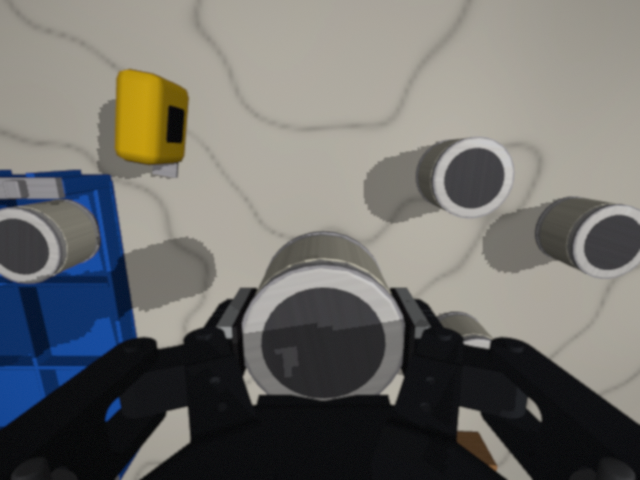

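The tin is held upright between the pads. Moving it to cell (+84,-42).

Call:
{"api": "servo_tool", "payload": {
  "deltas": [
    [-0.07,0.038,0,0,-1],
    [-0.155,0.085,0,0,-1],
    [-0.24,0.132,0,0,-1],
    [-0.325,0.178,0,0,-1],
    [-0.41,0.225,0,0,-1]
  ]
}}

```text
t: 10.7
tcp_pos: [0.5619, -0.0118, 0.1724]
ee_rot: [-3.139, 0.0, 1.505]
ft_force: [1.2, 0.5, -1.9]
width: 0.0564
```

Call:
{"api": "servo_tool", "payload": {
  "deltas": [
    [-0.07,0.039,0,0,-1],
    [-0.15,0.083,0,0,-1],
    [-0.2,0.11,0,0,-1],
    [-0.223,0.122,0,0,-1],
    [-0.223,0.122,0,0,-1]
  ]
}}

```text
t: 11.2
tcp_pos: [0.6152, -0.1271, 0.1723]
ee_rot: [-3.14, 0.001, 1.502]
ft_force: [-0.5, 1.0, -1.5]
width: 0.0568
```

Call:
{"api": "servo_tool", "payload": {
  "deltas": [
    [0,0,0,0,-1],
    [0,0,0,0,-1],
    [0,0,0,0,-1]
  ]
}}

```text
t: 11.5
tcp_pos: [0.6154, -0.1229, 0.174]
ee_rot: [-3.141, -0.001, 1.508]
ft_force: [0.1, -0.6, -1.9]
width: 0.0566
```

```bash
python3 -c "
from h import *
go(*crate(.084,-.042),.032)
im=snap('top','t4.png'); im=snap('wrist','w5.png')"
```

```text
delta [-0.0064 -0.0007  0.2839] turn 0.0005 | mm [ -3.2  -0.3 142. ]
```

View pics/w5.png

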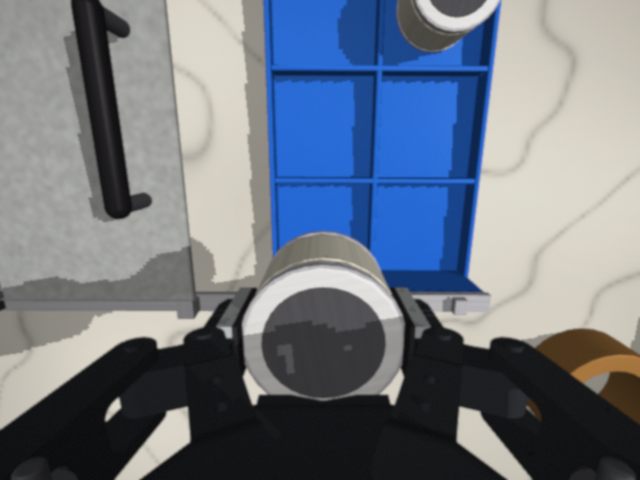

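Call:
{"api": "servo_tool", "payload": {
  "deltas": [
    [-0.004,0,0.06,0,-1],
    [-0.005,0,0.13,0,-1],
    [-0.005,0,0.2,0,-1],
    [-0.005,0,0.25,0,-1],
    [-0.005,0,0.26,0,-1]
  ]
}}

```text
t: 12.1
tcp_pos: [0.6131, -0.127, 0.041]
ee_rot: [-3.136, -0.0, 1.506]
ft_force: [-0.4, -0.1, -2.2]
width: 0.0569
```

Call:
{"api": "servo_tool", "payload": {
  "deltas": [
    [0,0,0.0,0,-1],
    [0,0,0.01,0,-1],
    [0,0,0.02,0,-1],
    [0,0,0.022,0,-1],
    [0,0,0.022,0,-1]
  ]
}}

```text
t: 12.6
tcp_pos: [0.6157, -0.1278, 0.0332]
ee_rot: [3.141, 0.0, 1.505]
ft_force: [0.5, -0.4, -2.6]
width: 0.0567
```

Not in contact yet (fz is still about -2.5), so I'll lower 1 mm more, then release to about 70 mm.

Call:
{"api": "servo_tool", "payload": {
  "deltas": [
    [0,0,0.003,0,-1],
    [0,0,0.003,0,0.6],
    [0,0,0.003,0,0.6],
    [0,0,0.003,0,0.6],
    [0,0,0.003,0,0.6]
  ]
}}

```text
t: 13.1
tcp_pos: [0.6157, -0.1277, 0.0316]
ee_rot: [3.141, -0.0, 1.505]
ft_force: [0.4, 0.1, 0.3]
width: 0.0687
```

Call:
{"api": "servo_tool", "payload": {
  "deltas": [
    [0,0,-0.04,0,0.6],
    [0,0,-0.1,0,0.6],
    [0,0,-0.18,0,0.6],
    [0,0,-0.28,0,1],
    [0,0,-0.28,0,1]
  ]
}}

```text
t: 13.6
tcp_pos: [0.6204, -0.1277, 0.1784]
ee_rot: [3.128, 0.0, 1.504]
ft_force: [1.0, 0.2, 0.4]
width: 0.0854
```

```bash
python3 -c "
from h import *
go(.4223,.3119,.13)
im=snap('wrist','w6.png')"
```

```text
delta [ 0.851  -0.455   0.0906] turn -0.0001 | mm [ 425.5 -227.5   45.3]
```

View pics/w6.png

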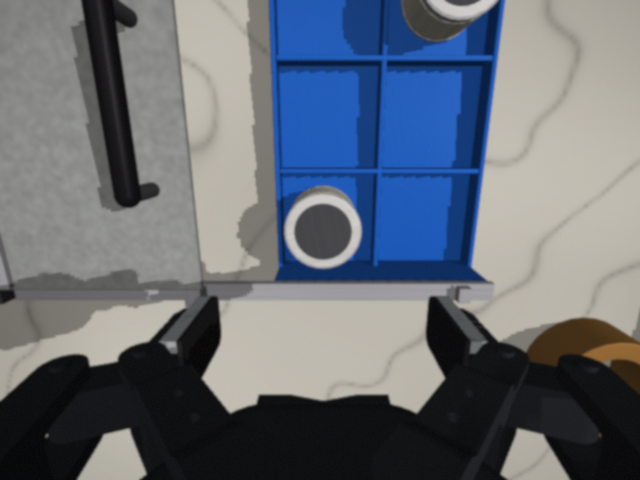

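The first tin stands in cell (+84,-42), at about (323,230). On to the tin at (0.422,0.312).

Call:
{"api": "servo_tool", "payload": {
  "deltas": [
    [0.07,-0.037,0,0,1],
    [0.157,-0.082,0,0,1],
    [0.244,-0.128,0,0,1],
    [0.331,-0.174,0,0,1],
    [0.418,-0.219,0,0,1]
  ]
}}

```text
t: 14.15
tcp_pos: [0.5183, 0.0892, 0.1704]
ee_rot: [-3.14, 0.0, 1.504]
ft_force: [0.5, 0.1, -1.2]
width: 0.0856
```

Call:
{"api": "servo_tool", "payload": {
  "deltas": [
    [0.087,-0.046,0,0,1],
    [0.174,-0.091,0.02,0,1],
    [0.26,-0.136,0.04,0,1],
    [0.34,-0.178,0.07,0,1],
    [0.38,-0.2,0.09,0,1]
  ]
}}

```text
t: 14.65
tcp_pos: [0.4295, 0.2886, 0.1249]
ee_rot: [-3.139, -0.002, 1.511]
ft_force: [0.0, -0.6, 0.4]
width: 0.0855
```

Call:
{"api": "servo_tool", "payload": {
  "deltas": [
    [0.054,-0.029,0,0,1],
    [0.054,-0.029,0,0,1],
    [0.054,-0.029,0,0,1],
    [0.054,-0.029,0,0,1]
  ]
}}

```text
t: 15.05
tcp_pos: [0.4205, 0.3104, 0.126]
ee_rot: [-3.141, 0.002, 1.503]
ft_force: [0.3, -0.4, 0.2]
width: 0.0854
```

```bash
cat >> h.py <<'E'
def wtin(f,guess,zt=.024):
    m=arm.camera_model('wrist'); im=snap('wrist',f); u=proj(m,[*guess,.052]); print('pred',u.round(1))
    ds=[d for d in discs(m,im,amin=1500,amax=9000)]
    for d in ds: print(*d)
    if ds:
        b=min(ds,key=lambda d:np.hypot(*(d[3]-guess)))
        print('best',b[3]); go(*b[3],zt)
E
python3 -c "
from h import *
wtin('w7.png',np.array([.4223,.3119]))"
```

```text
pred [325.2 260.8]
[329. 261.] 3211.5 [62.5 65.5] [0.4225 0.3143]
best [0.4225 0.3143]
delta [0.0086 0.0029 0.2042] turn -0.0004 | mm [  4.3   1.5 102.1]
```

View pics/w7.png

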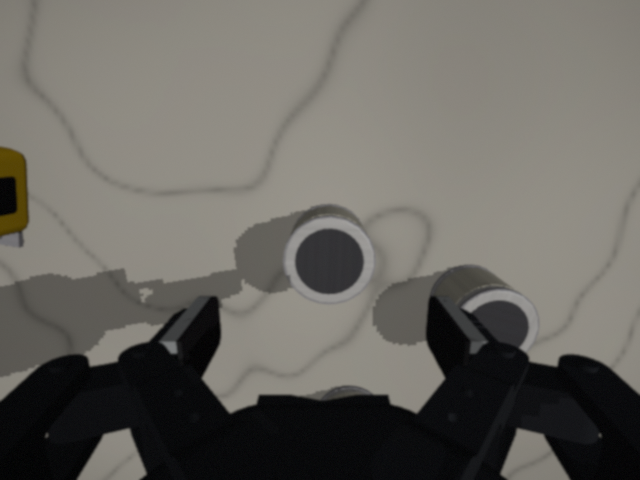

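The tin lid is at (329,261), so it hasn't moved. Descend and grip.

Call:
{"api": "servo_tool", "payload": {
  "deltas": [
    [0.006,0.002,0.06,0,1],
    [0.006,0.002,0.12,0,1],
    [0.006,0.002,0.17,0,1],
    [0.006,0.002,0.204,0,1],
    [0.006,0.002,0.204,0,1]
  ]
}}

```text
t: 15.6
tcp_pos: [0.4209, 0.3128, 0.0225]
ee_rot: [-3.139, 0.004, 1.503]
ft_force: [-0.8, -0.4, 1.1]
width: 0.0853
```

Call:
{"api": "servo_tool", "payload": {
  "deltas": [
    [0,0,0,0,-1],
    [0,0,0,0,-1],
    [0,0,0,0,-1],
    [0,0,0,0,-1],
    [0,0,0,0,-1]
  ]
}}

```text
t: 16.1
tcp_pos: [0.4222, 0.3149, 0.0258]
ee_rot: [3.14, -0.001, 1.504]
ft_force: [0.3, -1.2, 7.2]
width: 0.0566
```

Call:
{"api": "servo_tool", "payload": {
  "deltas": [
    [0,0,-0.04,0,-1],
    [0,0,-0.12,0,-1],
    [0,0,-0.2,0,-1],
    [0,0,-0.28,0,-1],
    [0,0,-0.3,0,-1]
  ]
}}

```text
t: 16.6
tcp_pos: [0.4231, 0.3165, 0.1787]
ee_rot: [3.136, -0.006, 1.504]
ft_force: [1.1, -0.1, -3.9]
width: 0.0565
```

Call:
{"api": "servo_tool", "payload": {
  "deltas": [
    [0,0,0,0,-1],
    [0,0,0,0,-1],
    [0,0,0,0,-1]
  ]
}}

```text
t: 16.9
tcp_pos: [0.4204, 0.3141, 0.1727]
ee_rot: [-3.139, 0.003, 1.505]
ft_force: [-0.2, -1.3, -2.4]
width: 0.0568
```

```bash
python3 -c "
from h import *
go(*crate(.084,.042),.175)"
```

```text
delta [-0.6846  0.4459 -0.0039] turn 0.0 | mm [-342.3  222.9   -2. ]
```

Call:
{"api": "servo_tool", "payload": {
  "deltas": [
    [-0.07,0.045,0,0,-1],
    [-0.152,0.099,0,0,-1],
    [-0.234,0.152,0,0,-1],
    [-0.316,0.206,0,0,-1],
    [-0.398,0.259,0,0,-1]
  ]
}}

```text
t: 17.4
tcp_pos: [0.5372, 0.1059, 0.1726]
ee_rot: [-3.139, 0.001, 1.505]
ft_force: [1.6, 0.1, -2.4]
width: 0.0564
```

Call:
{"api": "servo_tool", "payload": {
  "deltas": [
    [-0.08,0.053,0,0,-1],
    [-0.16,0.105,0,0,-1],
    [-0.23,0.15,0,0,-1],
    [-0.27,0.176,0,0,-1],
    [-0.286,0.186,0,0,-1]
  ]
}}

```text
t: 17.9
tcp_pos: [0.6207, -0.0452, 0.172]
ee_rot: [-3.139, 0.002, 1.5]
ft_force: [-0.0, -0.8, -3.1]
width: 0.0565
```

Call:
{"api": "servo_tool", "payload": {
  "deltas": [
    [0,0,0,0,-1],
    [0,0,0,0,-1],
    [0,0,0,0,-1],
    [0,0,0,0,-1]
  ]
}}

```text
t: 18.3
tcp_pos: [0.6203, -0.0389, 0.1744]
ee_rot: [-3.141, -0.001, 1.508]
ft_force: [0.3, 0.3, -2.6]
width: 0.0568
```

```bash
python3 -c "
from h import *
go(*crate(.084,.042),.033)
im=snap('wrist','w8.png')"
```

```text
delta [-0.0068  0.0005  0.2829] turn 0.0005 | mm [ -3.4   0.3 141.4]
```

View pics/w8.png

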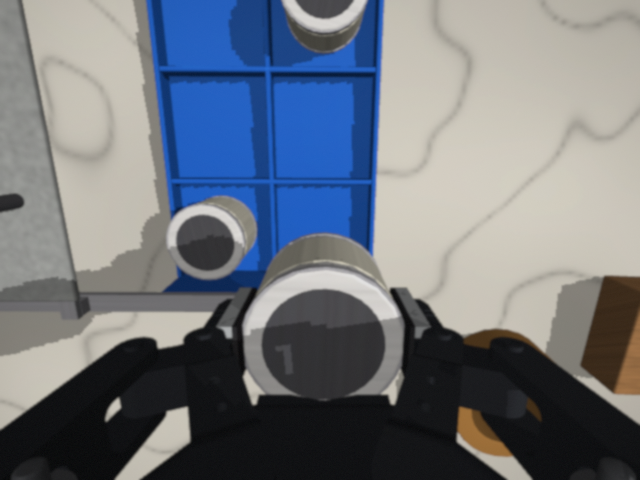

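The held tin is over cell (+84,+42), with the first placed tin at (207,240) still upright. Lowering.

Call:
{"api": "servo_tool", "payload": {
  "deltas": [
    [-0.003,0,0.06,0,-1],
    [-0.004,0,0.13,0,-1],
    [-0.004,0,0.2,0,-1],
    [-0.004,0,0.25,0,-1],
    [-0.004,0,0.26,0,-1]
  ]
}}

```text
t: 18.85
tcp_pos: [0.6182, -0.0423, 0.0415]
ee_rot: [-3.136, 0.0, 1.506]
ft_force: [-0.6, -0.6, -2.5]
width: 0.0567
```

Call:
{"api": "servo_tool", "payload": {
  "deltas": [
    [0,0,0.0,0,-1],
    [0,0,0.01,0,-1],
    [0,0,0.02,0,-1],
    [0,0,0.025,0,-1],
    [0,0,0.025,0,-1]
  ]
}}

```text
t: 19.35
tcp_pos: [0.6208, -0.043, 0.0321]
ee_rot: [3.141, -0.0, 1.505]
ft_force: [-0.2, -0.3, -2.7]
width: 0.0566
```

Call:
{"api": "servo_tool", "payload": {
  "deltas": [
    [0,0,0.0,0,0.6],
    [0,0,0.0,0,0.6],
    [0,0,0.0,0,0.6],
    [0,0,0.0,0,0.6]
  ]
}}

```text
t: 19.75
tcp_pos: [0.6209, -0.0429, 0.0322]
ee_rot: [3.141, -0.0, 1.505]
ft_force: [0.4, 0.3, 0.1]
width: 0.0687
```

Call:
{"api": "servo_tool", "payload": {
  "deltas": [
    [0,0,-0.04,0,0.6],
    [0,0,-0.1,0,0.6],
    [0,0,-0.18,0,0.6],
    [0,0,-0.28,0,1],
    [0,0,-0.28,0,1]
  ]
}}

```text
t: 20.25
tcp_pos: [0.6254, -0.0423, 0.1789]
ee_rot: [3.128, -0.002, 1.504]
ft_force: [0.8, -0.2, 0.3]
width: 0.0855
```

```bash
python3 -c "
from h import *
go(.4779,.4204,.13)
im=snap('wrist','w9.png')
m=arm.camera_model('top');im=snap('top','t9.png')
for d in discs(m,im): print(*d)"
```

```text
delta [ 0.9036 -0.3572  0.0945] turn -0.0001 | mm [ 451.8 -178.6   47.2]
[413.4 325.9] 418.0 [22.9 23.4] [ 0.4504 -0.0304]
[155.7 303.8] 409.0 [22.5 23.3] [0.4781 0.4204]
[215.7 245.2] 394.5 [22.2 22.7] [0.5837 0.3202]
[276.4 197.3] 202.5 [31.5 31.8] [0.6726 0.2155]
[326.5 132.7] 205.5 [27.1 34.7] [0.7943 0.1284]
[613.7  44.3] 651.5 [14.6 66.5] [ 0.9757 -0.3999]
[510.9  42.4] 1365.5 [ 13.  162.8] [ 0.975  -0.2097]
[272.6  39.8] 232.0 [ 8.9 53.2] [0.9701 0.2324]
```

View pics/w9.png

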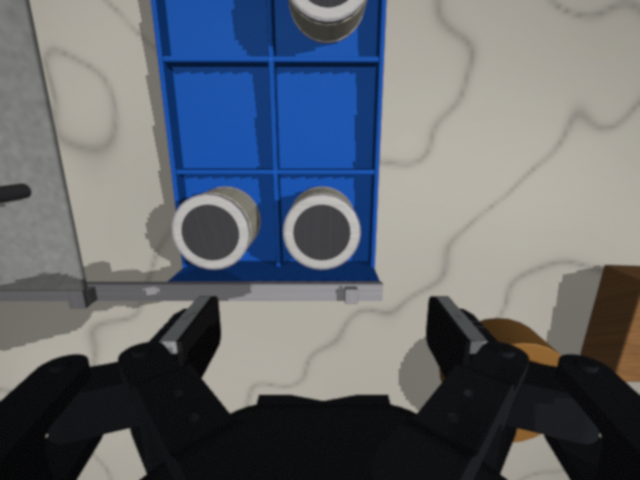

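Both placed tins stand in the far cells, at (215,230) and (321,228). The other two bench tins haven't moved. Next is the tin at (0.478,0.420).

Call:
{"api": "servo_tool", "payload": {
  "deltas": [
    [0.07,-0.027,0,0,1],
    [0.163,-0.063,0,0,1],
    [0.256,-0.099,0,0,1],
    [0.349,-0.134,0,0,1],
    [0.442,-0.17,0,0,1]
  ]
}}

```text
t: 20.85
tcp_pos: [0.5486, 0.1843, 0.1702]
ee_rot: [-3.139, 0.002, 1.504]
ft_force: [0.8, 0.9, 0.1]
width: 0.0853
```

Call:
{"api": "servo_tool", "payload": {
  "deltas": [
    [0.09,-0.035,0,0,1],
    [0.18,-0.069,0.02,0,1],
    [0.27,-0.104,0.04,0,1],
    [0.36,-0.138,0.07,0,1],
    [0.42,-0.162,0.09,0,1]
  ]
}}

```text
t: 21.35
tcp_pos: [0.48, 0.4014, 0.1244]
ee_rot: [-3.138, 0.0, 1.509]
ft_force: [-0.1, -0.9, 0.3]
width: 0.0856
```

Call:
{"api": "servo_tool", "payload": {
  "deltas": [
    [0.042,-0.016,0,0,1],
    [0.042,-0.016,0,0,1],
    [0.042,-0.016,0,0,1],
    [0.042,-0.016,0,0,1]
  ]
}}

```text
t: 21.75
tcp_pos: [0.4778, 0.417, 0.1262]
ee_rot: [3.142, 0.003, 1.502]
ft_force: [0.4, 0.2, 0.4]
width: 0.0853
```

```bash
python3 -c "
from h import *
wtin('w10.png',np.array([.4781,.4204]))"
```

```text
pred [328.1 258.4]
[331.7 258.3] 3247.5 [62.9 65.8] [0.4782 0.4227]
best [0.4782 0.4227]
delta [ 0.0117 -0.0004  0.2049] turn -0.0005 | mm [  5.8  -0.2 102.5]
```

Call:
{"api": "servo_tool", "payload": {
  "deltas": [
    [0.009,0,0.06,0,1],
    [0.009,0,0.12,0,1],
    [0.009,0,0.17,0,1],
    [0.009,0,0.204,0,1],
    [0.009,0,0.204,0,1]
  ]
}}

```text
t: 22.3
tcp_pos: [0.4766, 0.4217, 0.0227]
ee_rot: [-3.139, 0.004, 1.503]
ft_force: [-0.9, -0.4, -0.4]
width: 0.0851
```

Call:
{"api": "servo_tool", "payload": {
  "deltas": [
    [0,0,0,0,-1],
    [0,0,0,0,-1],
    [0,0,0,0,-1],
    [0,0,0,0,-1],
    [0,0,0,0,-1]
  ]
}}

```text
t: 22.8
tcp_pos: [0.4783, 0.4248, 0.0268]
ee_rot: [3.139, -0.002, 1.504]
ft_force: [0.6, -0.8, 7.1]
width: 0.0567
```

Call:
{"api": "servo_tool", "payload": {
  "deltas": [
    [0,0,-0.04,0,-1],
    [0,0,-0.12,0,-1],
    [0,0,-0.2,0,-1],
    [0,0,-0.28,0,-1],
    [0,0,-0.3,0,-1]
  ]
}}

```text
t: 23.3
tcp_pos: [0.479, 0.4264, 0.1801]
ee_rot: [3.136, -0.007, 1.505]
ft_force: [0.5, 0.4, -1.7]
width: 0.0565
```

Call:
{"api": "servo_tool", "payload": {
  "deltas": [
    [0,0,0,0,-1],
    [0,0,0,0,-1],
    [0,0,0,0,-1]
  ]
}}

```text
t: 23.6
tcp_pos: [0.4761, 0.4229, 0.1727]
ee_rot: [-3.139, 0.003, 1.505]
ft_force: [-0.4, -0.2, -1.8]
width: 0.0565
```

```bash
python3 -c "
from h import *
go(*crate(0,-.042),.175)"
```

```text
delta [-1.0771  0.1808 -0.0015] turn 0.0 | mm [-538.5   90.4   -0.8]
```

Call:
{"api": "servo_tool", "payload": {
  "deltas": [
    [-0.07,0.012,0,0,-1],
    [-0.165,0.028,0,0,-1],
    [-0.26,0.044,0,0,-1],
    [-0.355,0.06,0,0,-1],
    [-0.45,0.076,0,0,-1]
  ]
}}

```text
t: 24.1
tcp_pos: [0.4994, 0.1948, 0.1734]
ee_rot: [-3.139, 0.001, 1.505]
ft_force: [1.8, -1.0, -2.1]
width: 0.0564
```

Call:
{"api": "servo_tool", "payload": {
  "deltas": [
    [-0.095,0.016,0,0,-1],
    [-0.19,0.032,0,0,-1],
    [-0.285,0.048,0,0,-1],
    [-0.38,0.064,0,0,-1],
    [-0.47,0.079,0,0,-1]
  ]
}}

```text
t: 24.6
tcp_pos: [0.5232, -0.0424, 0.1735]
ee_rot: [-3.139, 0.0, 1.504]
ft_force: [0.9, -0.6, -2.2]
width: 0.0564
```

Call:
{"api": "servo_tool", "payload": {
  "deltas": [
    [-0.08,0.013,0,0,-1],
    [-0.13,0.022,0,0,-1],
    [-0.157,0.026,0,0,-1],
    [-0.157,0.026,0,0,-1],
    [-0.157,0.026,0,0,-1]
  ]
}}

```text
t: 25.1
tcp_pos: [0.5317, -0.1171, 0.1744]
ee_rot: [-3.141, -0.002, 1.507]
ft_force: [-0.0, -0.1, -1.5]
width: 0.0566
```

Call:
{"api": "servo_tool", "payload": {
  "deltas": [
    [0,0,0,0,-1],
    [0,0,0,0,-1]
  ]
}}

```text
t: 25.3
tcp_pos: [0.532, -0.1171, 0.1749]
ee_rot: [-3.141, -0.001, 1.508]
ft_force: [0.2, 0.4, -1.1]
width: 0.0562
```

```bash
python3 -c "
from h import *
go(*crate(0,-.042),.033)
im=snap('wrist','w11.png')"
```

```text
delta [-0.007  -0.0017  0.2838] turn 0.0005 | mm [ -3.5  -0.8 141.9]
```

View pics/w11.png

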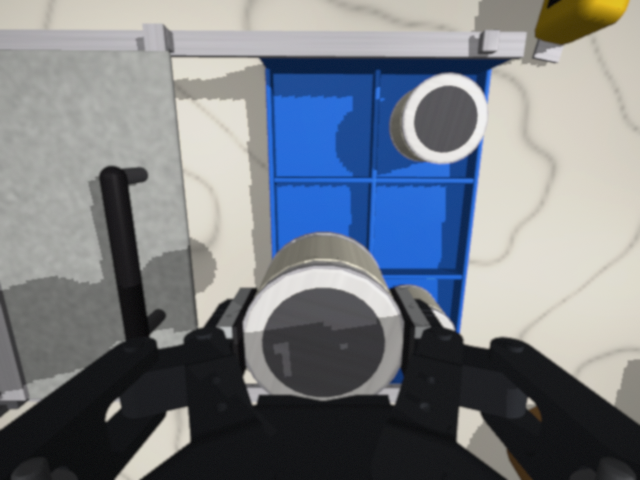

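The held tin is over cell (0,-42) with the neighbouring tins clear. Lowering.

Call:
{"api": "servo_tool", "payload": {
  "deltas": [
    [-0.003,0,0.06,0,-1],
    [-0.004,0,0.13,0,-1],
    [-0.004,0,0.2,0,-1],
    [-0.004,0,0.25,0,-1],
    [-0.004,0,0.26,0,-1]
  ]
}}

```text
t: 25.85
tcp_pos: [0.5301, -0.12, 0.0425]
ee_rot: [-3.137, -0.0, 1.506]
ft_force: [-0.6, 0.4, -2.5]
width: 0.0561
```

Call:
{"api": "servo_tool", "payload": {
  "deltas": [
    [0,0,0.0,0,-1],
    [0,0,0.01,0,-1],
    [0,0,0.02,0,-1],
    [0,0,0.024,0,-1],
    [0,0,0.024,0,-1]
  ]
}}

```text
t: 26.35
tcp_pos: [0.5318, -0.1213, 0.033]
ee_rot: [3.141, 0.0, 1.505]
ft_force: [0.1, -0.3, -1.9]
width: 0.0566
```

Call:
{"api": "servo_tool", "payload": {
  "deltas": [
    [0,0,0.0,0,0.6],
    [0,0,0.0,0,0.6],
    [0,0,0.0,0,0.6],
    [0,0,0.0,0,0.6]
  ]
}}

```text
t: 26.75
tcp_pos: [0.532, -0.1212, 0.0331]
ee_rot: [3.141, -0.0, 1.505]
ft_force: [-0.2, -0.4, 0.3]
width: 0.0684
```

Call:
{"api": "servo_tool", "payload": {
  "deltas": [
    [0,0,-0.04,0,0.6],
    [0,0,-0.1,0,0.6],
    [0,0,-0.18,0,0.6],
    [0,0,-0.28,0,1],
    [0,0,-0.28,0,1]
  ]
}}

```text
t: 27.25
tcp_pos: [0.5358, -0.1214, 0.1788]
ee_rot: [3.13, 0.0, 1.504]
ft_force: [1.5, 0.6, -0.1]
width: 0.0858
```

```bash
python3 -c "
from h import *
m=arm.camera_model('top');im=snap('top','t12.png')
for d in discs(m,im): print(*d)
go(.5837,.3202,.13)
im=snap('wrist','w12.png')
"
```

```text
[413.4 326. ] 427.0 [23.2 23.5] [ 0.4503 -0.0305]
[215.7 245.2] 402.5 [22.3 23.1] [0.5837 0.3202]
[470.6 232.9] 404.5 [22.3 23.2] [ 0.6163 -0.1315]
[422.5 228.6] 405.0 [22.5 23.1] [ 0.6221 -0.0461]
[446.  215.5] 352.5 [17.1 90.2] [ 0.6466 -0.0879]
[276.5 197.3] 222.0 [33.  33.6] [0.6726 0.2153]
[330.4 147.3] 248.5 [43.6 57.6] [0.767  0.1207]
delta [0.8881 0.0398 0.0921] turn -0.0001 | mm [444.   19.9  46.1]
```

View pics/w12.png

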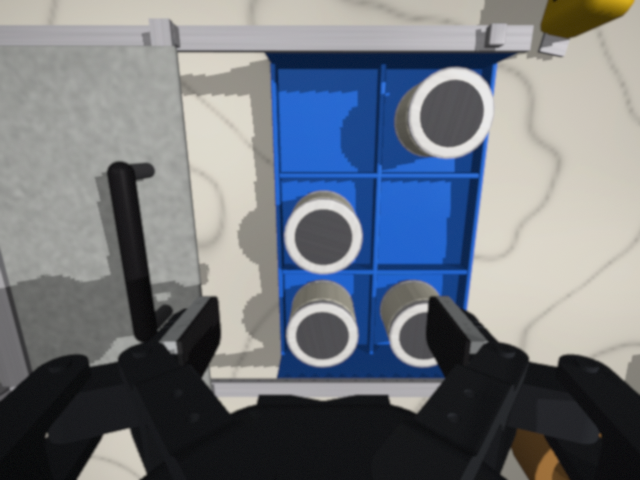

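Three tins now stand in cells, and the last bench tin is at (0.584,0.320).

Call:
{"api": "servo_tool", "payload": {
  "deltas": [
    [0.07,0.004,0,0,1],
    [0.165,0.009,0,0,1],
    [0.26,0.014,0,0,1],
    [0.355,0.019,0,0,1],
    [0.45,0.024,0,0,1]
  ]
}}

```text
t: 27.85
tcp_pos: [0.5574, 0.1038, 0.1711]
ee_rot: [-3.138, 0.002, 1.505]
ft_force: [0.5, -0.0, -0.5]
width: 0.0853
```

Call:
{"api": "servo_tool", "payload": {
  "deltas": [
    [0.09,0.005,0,0,1],
    [0.18,0.01,0.02,0,1],
    [0.27,0.015,0.04,0,1],
    [0.36,0.02,0.07,0,1],
    [0.41,0.022,0.09,0,1]
  ]
}}

```text
t: 28.35
tcp_pos: [0.5807, 0.3111, 0.125]
ee_rot: [-3.138, -0.001, 1.509]
ft_force: [0.0, -0.3, 0.2]
width: 0.0855
```

Call:
{"api": "servo_tool", "payload": {
  "deltas": [
    [0.03,0.002,0,0,1],
    [0.03,0.002,0,0,1],
    [0.03,0.002,0,0,1],
    [0.03,0.002,0,0,1]
  ]
}}

```text
t: 28.75
tcp_pos: [0.5852, 0.3188, 0.1273]
ee_rot: [-3.141, 0.002, 1.503]
ft_force: [0.9, -0.4, 0.4]
width: 0.0852
```

```bash
python3 -c "
from h import *
wtin('w13.png',np.array([.5837,.3202]))"
```

```text
pred [324.7 255.3]
[328.3 255. ] 3209.0 [62.6 65.2] [0.5837 0.3225]
best [0.5837 0.3225]
delta [ 0.0072 -0.0039  0.2072] turn -0.0003 | mm [  3.6  -1.9 103.6]
```

View pics/w13.png

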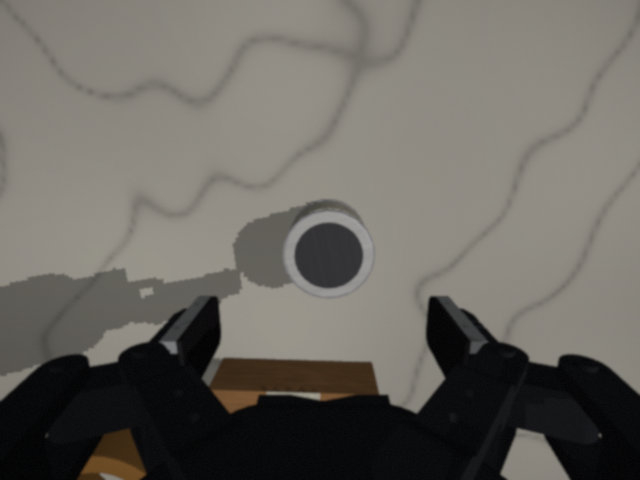

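The lid is at (328,255), in the predicted place. The carton is below, at the bottom edge, and only 44 mm tall.

Call:
{"api": "servo_tool", "payload": {
  "deltas": [
    [0.007,-0.003,0.06,0,1],
    [0.007,-0.003,0.12,0,1],
    [0.007,-0.003,0.17,0,1],
    [0.007,-0.003,0.206,0,1],
    [0.007,-0.003,0.206,0,1]
  ]
}}

```text
t: 29.3
tcp_pos: [0.5825, 0.3227, 0.0225]
ee_rot: [-3.138, 0.003, 1.504]
ft_force: [-0.6, -0.3, 0.2]
width: 0.0854
```

Call:
{"api": "servo_tool", "payload": {
  "deltas": [
    [0,0,0,0,-1],
    [0,0,0,0,-1],
    [0,0,0,0,-1],
    [0,0,0,0,-1],
    [0,0,0,0,-1]
  ]
}}

```text
t: 29.8
tcp_pos: [0.5852, 0.3254, 0.0269]
ee_rot: [3.139, -0.002, 1.504]
ft_force: [0.3, -1.4, 7.5]
width: 0.0568
```

Call:
{"api": "servo_tool", "payload": {
  "deltas": [
    [0,0,-0.04,0,-1],
    [0,0,-0.12,0,-1],
    [0,0,-0.2,0,-1],
    [0,0,-0.28,0,-1],
    [0,0,-0.3,0,-1]
  ]
}}

```text
t: 30.3
tcp_pos: [0.5861, 0.3268, 0.1804]
ee_rot: [3.134, -0.006, 1.505]
ft_force: [0.4, 0.0, -0.9]
width: 0.0564
```

Call:
{"api": "servo_tool", "payload": {
  "deltas": [
    [0,0,0,0,-1],
    [0,0,0,0,-1],
    [0,0,0,0,-1]
  ]
}}

```text
t: 30.6
tcp_pos: [0.5826, 0.3239, 0.1726]
ee_rot: [-3.138, 0.003, 1.505]
ft_force: [-0.1, -0.7, -2.1]
width: 0.0563
```

```bash
python3 -c "
from h import *
go(*crate(0,.042),.175)"
```

```text
delta [-0.7254 -0.0446 -0.0027] turn 0.0 | mm [-362.7  -22.3   -1.3]
```

Call:
{"api": "servo_tool", "payload": {
  "deltas": [
    [-0.07,-0.004,0,0,-1],
    [-0.16,-0.01,0,0,-1],
    [-0.25,-0.015,0,0,-1],
    [-0.34,-0.021,0,0,-1],
    [-0.43,-0.026,0,0,-1]
  ]
}}

```text
t: 31.1
tcp_pos: [0.5553, 0.1092, 0.1733]
ee_rot: [-3.139, 0.001, 1.505]
ft_force: [1.4, -0.9, -2.7]
width: 0.0567
```

Call:
{"api": "servo_tool", "payload": {
  "deltas": [
    [-0.09,-0.006,0,0,-1],
    [-0.18,-0.011,0,0,-1],
    [-0.25,-0.016,0,0,-1],
    [-0.285,-0.018,0,0,-1],
    [-0.295,-0.019,0,0,-1]
  ]
}}

```text
t: 31.6
tcp_pos: [0.536, -0.0388, 0.1734]
ee_rot: [-3.138, 0.002, 1.5]
ft_force: [0.4, 1.0, -1.5]
width: 0.0567
```

Call:
{"api": "servo_tool", "payload": {
  "deltas": [
    [0,0,0,0,-1],
    [0,0,0,0,-1],
    [0,0,0,0,-1],
    [0,0,0,0,-1]
  ]
}}

```text
t: 32.0
tcp_pos: [0.5376, -0.0338, 0.1748]
ee_rot: [3.141, -0.001, 1.507]
ft_force: [-0.2, -0.7, -1.9]
width: 0.0564
```

```bash
python3 -c "
from h import *
go(*crate(0,.042),.033)
im=snap('wrist','w14.png')"
```

```text
delta [-0.0059 -0.002   0.2837] turn 0.0004 | mm [ -2.9  -1.  141.8]
```

View pics/w14.png

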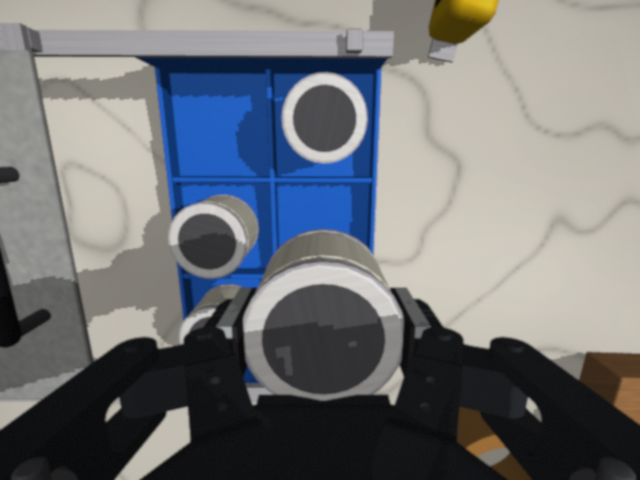

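The last tin is over cell (0,+42). Lowering.

Call:
{"api": "servo_tool", "payload": {
  "deltas": [
    [-0.003,0,0.06,0,-1],
    [-0.004,0,0.13,0,-1],
    [-0.004,0,0.2,0,-1],
    [-0.004,0,0.25,0,-1],
    [-0.004,0,0.26,0,-1]
  ]
}}

```text
t: 32.55
tcp_pos: [0.5357, -0.0368, 0.0424]
ee_rot: [-3.137, 0.0, 1.506]
ft_force: [-0.0, 0.1, -0.6]
width: 0.0565
```

Call:
{"api": "servo_tool", "payload": {
  "deltas": [
    [0,0,0.0,0,-1],
    [0,0,0.01,0,-1],
    [0,0,0.02,0,-1],
    [0,0,0.024,0,-1],
    [0,0,0.024,0,-1]
  ]
}}

```text
t: 33.05
tcp_pos: [0.5375, -0.0375, 0.0331]
ee_rot: [3.141, -0.0, 1.505]
ft_force: [-0.3, 0.2, -1.7]
width: 0.0569
```

Call:
{"api": "servo_tool", "payload": {
  "deltas": [
    [0,0,0.0,0,0.6],
    [0,0,0.0,0,0.6],
    [0,0,0.0,0,0.6],
    [0,0,0.0,0,0.6]
  ]
}}

```text
t: 33.45
tcp_pos: [0.5375, -0.0374, 0.033]
ee_rot: [3.141, -0.0, 1.505]
ft_force: [-0.5, -0.8, -0.1]
width: 0.0685
```

Call:
{"api": "servo_tool", "payload": {
  "deltas": [
    [0,0,-0.04,0,0.6],
    [0,0,-0.1,0,0.6],
    [0,0,-0.18,0,0.6],
    [0,0,-0.28,0,1],
    [0,0,-0.28,0,1]
  ]
}}

```text
t: 33.95
tcp_pos: [0.5412, -0.037, 0.1787]
ee_rot: [3.13, -0.001, 1.504]
ft_force: [1.0, 1.1, -0.1]
width: 0.0852
```

Call:
{"api": "servo_tool", "payload": {
  "deltas": [
    [0,0,0,0,1],
    [0,0,0,0,1]
  ]
}}

```text
t: 34.15
tcp_pos: [0.5364, -0.0377, 0.172]
ee_rot: [-3.14, 0.0, 1.505]
ft_force: [-0.6, -0.2, 0.4]
width: 0.0856
```

```bash
python3 -c "
from h import *
m=arm.camera_model('top');im=snap('top','t15.png')
im2=snap('wrist','w15.png');snap('scene','s15.png')
for d in discs(m,im): print(*d)
for d in discs(m,im,.058): print(*d)
go(.521,-.238,.18)
"
```

```text
[413.4 325.9] 423.0 [23.2 23.3] [ 0.4504 -0.0304]
[615.3 238.3] 421.0 [33.  65.4] [ 0.6125 -0.3879]
[276.4 197.3] 208.5 [31.9 32.3] [0.6727 0.2155]
[329.3 140.6] 231.0 [39.3 44.4] [0.7795 0.1231]
[413.4 325.9] 423.0 [23.2 23.3] [ 0.4505 -0.0295]
[615.3 238.3] 421.0 [33.  65.4] [ 0.6116 -0.3849]
[276.4 197.3] 208.5 [31.9 32.3] [0.6714 0.215 ]
[329.3 140.6] 231.0 [39.3 44.4] [0.7777 0.1231]
delta [-0.4023 -0.0043 -0.0169] turn 0.0 | mm [-201.2   -2.2   -8.4]
```

View pics/w15.png

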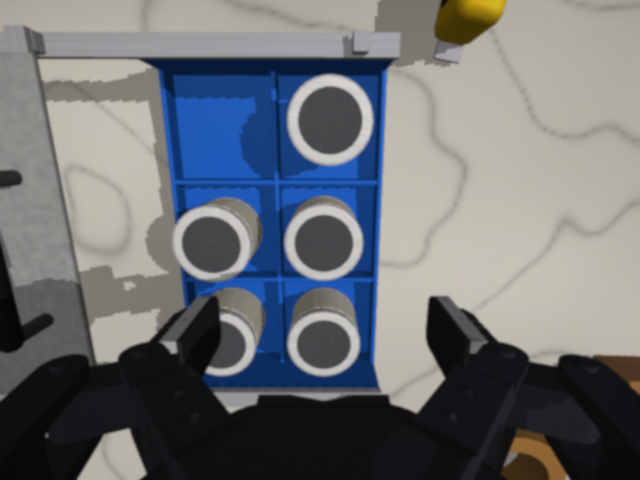

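View pics/s15.png

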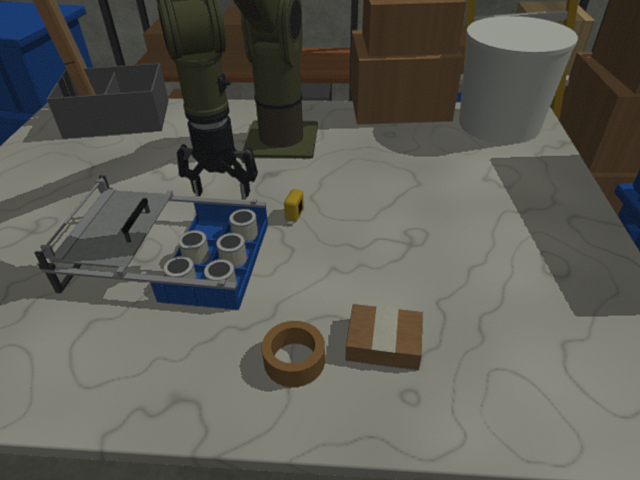

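All five tins stand in separate cells and the bench is clear of tins. Going back to the bar at (0.521,-0.238).

Call:
{"api": "servo_tool", "payload": {
  "deltas": [
    [-0.08,0,0,0,1],
    [-0.16,0,0,0,1],
    [-0.25,0,0,0,1],
    [-0.33,0,0,0,1],
    [-0.385,0,0,0,1]
  ]
}}

```text
t: 34.8
tcp_pos: [0.5231, -0.2331, 0.1715]
ee_rot: [-3.139, 0.001, 1.501]
ft_force: [1.6, -0.4, 0.2]
width: 0.0856
```

Call:
{"api": "servo_tool", "payload": {
  "deltas": [
    [-0.016,0,0,0,1],
    [-0.016,0,0,0,1],
    [-0.016,0,0,0,1],
    [-0.016,0,0,0,1]
  ]
}}

```text
t: 35.2
tcp_pos: [0.5246, -0.2348, 0.1728]
ee_rot: [-3.141, -0.002, 1.508]
ft_force: [-0.1, -0.5, 0.3]
width: 0.0854
```

```bash
python3 -c "
from h import *
go(.521,-.238,.102)
m=arm.camera_model('wrist');im2=snap('wrist','w16.png');print(proj(m,[.521,-.238,.112]))
"
```

```text
delta [-0.0071 -0.0068  0.1416] turn 0.0006 | mm [-3.5 -3.4 70.8]
[316.43271597 259.52844158]
```

View pics/w16.png

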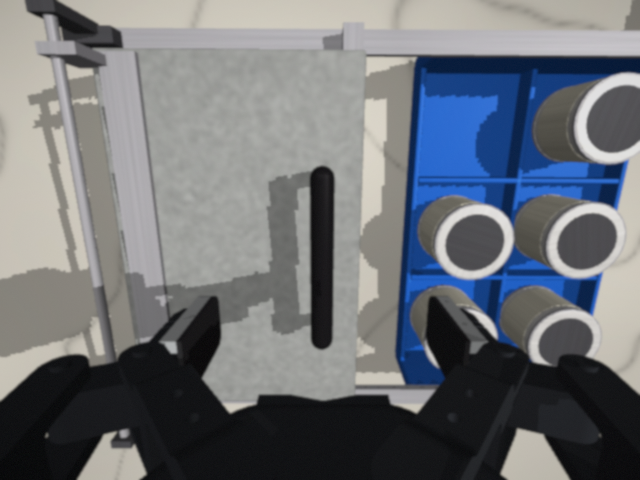

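The bar is centred at (322,258) between the open jaws. Descending.

Call:
{"api": "servo_tool", "payload": {
  "deltas": [
    [-0.003,-0.005,0.04,0,1],
    [-0.003,-0.005,0.09,0,1],
    [-0.003,-0.005,0.13,0,1],
    [-0.003,-0.005,0.141,0,1],
    [-0.003,-0.005,0.141,0,1]
  ]
}}

```text
t: 35.75
tcp_pos: [0.5214, -0.2376, 0.1019]
ee_rot: [-3.14, -0.001, 1.506]
ft_force: [-0.3, -0.3, 0.2]
width: 0.0855
```

Call:
{"api": "servo_tool", "payload": {
  "deltas": [
    [0,0,0,0,0],
    [0,0,0,0,-1],
    [0,0,0,0,-1],
    [0,0,0,0,-1],
    [0,0,0,0,-1]
  ]
}}

```text
t: 36.25
tcp_pos: [0.522, -0.2354, 0.1028]
ee_rot: [3.141, -0.005, 1.506]
ft_force: [-1.6, 5.3, 9.3]
width: 0.0123
```

Call:
{"api": "servo_tool", "payload": {
  "deltas": [
    [0,0,0,0,-1],
    [0,0,0,0,-1],
    [0,0,0,0,-1],
    [0,0,0,0,-1]
  ]
}}

```text
t: 36.65
tcp_pos: [0.522, -0.2356, 0.103]
ee_rot: [3.141, -0.004, 1.507]
ft_force: [-1.8, 5.8, 5.7]
width: 0.0122
```

Call:
{"api": "servo_tool", "payload": {
  "deltas": [
    [0,0,-0.01,0,-1],
    [0,0,-0.02,0,-1],
    [0,0,-0.03,0,-1],
    [0,0,-0.034,0,-1],
    [0,0,-0.034,0,-1]
  ]
}}

```text
t: 37.15
tcp_pos: [0.5218, -0.237, 0.1194]
ee_rot: [3.141, -0.003, 1.506]
ft_force: [1.2, 4.8, -5.7]
width: 0.0122
```

```bash
python3 -c "
from h import *
go(.5357,-.0178,.1185)
im=snap('scene','s17.png'); cv2.imwrite('pics/s17c.png',cv2.resize(im[150:310,20:300,::-1],None,fx=2.8,fy=2.8))
"
```

```text
delta [ 0.4393 -0.0008  0.0029] turn 0.0001 | mm [219.6  -0.4   1.4]
```

View pics/s17c.png

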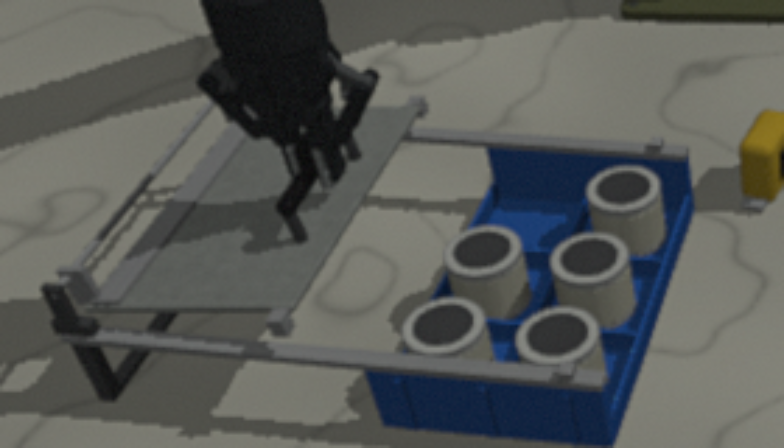

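The cover is lifted (foot at (281,322), above the rail) and all five tins are upright. Sliding it shut.

Call:
{"api": "servo_tool", "payload": {
  "deltas": [
    [0.04,0,0,0,-1],
    [0.09,0,0,0,-1],
    [0.14,0,0,0,-1],
    [0.19,0,0,0,-1],
    [0.24,0,0,0,-1]
  ]
}}

```text
t: 37.7
tcp_pos: [0.5296, -0.1206, 0.1192]
ee_rot: [3.141, 0.002, 1.502]
ft_force: [1.9, -2.1, -7.0]
width: 0.0118
```

Call:
{"api": "servo_tool", "payload": {
  "deltas": [
    [0.04,0,0,0,-1],
    [0.08,0,0,0,-1],
    [0.12,0,0,0,-1],
    [0.16,0,0,0,-1],
    [0.19,0,0,0,-1]
  ]
}}

```text
t: 38.2
tcp_pos: [0.536, -0.0248, 0.1192]
ee_rot: [3.141, 0.002, 1.504]
ft_force: [1.8, -1.7, -6.7]
width: 0.012
```

Call:
{"api": "servo_tool", "payload": {
  "deltas": [
    [0.005,0,0,0,-1],
    [0.009,0,0,0,-1],
    [0.009,0,0,0,-1],
    [0.009,0,0,0,-1]
  ]
}}

```text
t: 38.6
tcp_pos: [0.5363, -0.0207, 0.1194]
ee_rot: [3.141, 0.0, 1.504]
ft_force: [2.2, 0.4, -6.7]
width: 0.0119
```

```bash
python3 -c "
from h import *
go(.5357,-.0178,.102)
im=snap('scene','s18.png'); cv2.imwrite('pics/s18c.png',cv2.resize(im[150:310,120:320,::-1],None,fx=3.5,fy=3.5))
"
```

```text
delta [ 0.0057 -0.0016  0.0347] turn -0.0002 | mm [ 2.8 -0.8 17.4]
```

View pics/s18c.png

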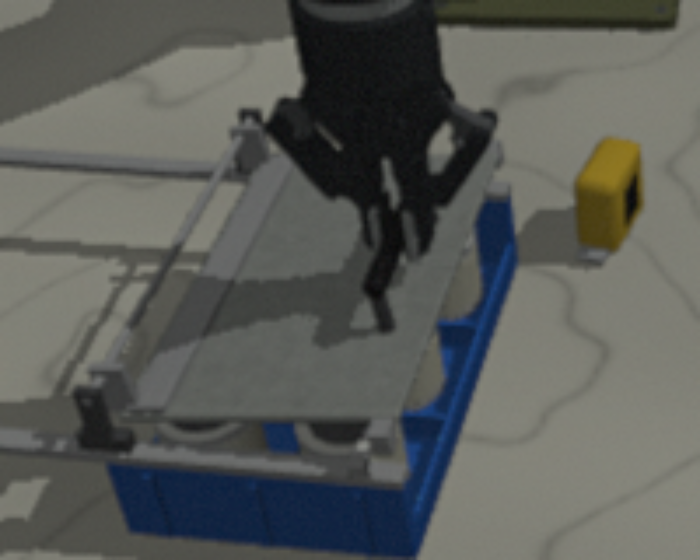

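The foot at (382,435) is about at the bump's edge, with a few mm still to go. Pushing on to the stop.

Call:
{"api": "servo_tool", "payload": {
  "deltas": [
    [0.004,0,0,0,-1],
    [0.008,0,0,0,-1],
    [0.01,0,0,0,-1],
    [0.01,0,0,0,-1],
    [0.01,0,0,0,-1]
  ]
}}

```text
t: 39.15
tcp_pos: [0.5365, -0.0173, 0.1193]
ee_rot: [3.141, 0.003, 1.503]
ft_force: [3.2, -4.7, -8.0]
width: 0.0121
```

It's at the stop (fy −4.7 N, y = −0.017). Lowering.

Call:
{"api": "servo_tool", "payload": {
  "deltas": [
    [0,0,0.01,0,-1],
    [0,0,0.02,0,-1],
    [0,0,0.03,0,-1],
    [0,0,0.034,0,-1],
    [0,0,0.034,0,-1]
  ]
}}

```text
t: 39.65
tcp_pos: [0.5366, -0.0159, 0.1034]
ee_rot: [3.141, 0.002, 1.504]
ft_force: [0.7, -4.3, 7.2]
width: 0.0121
```

```bash
python3 -c "
from h import *
im=snap('scene','s19.png'); cv2.imwrite('pics/s19c.png',cv2.resize(im[150:310,120:320,::-1],None,fx=3.5,fy=3.5))
"
```

```text
(no output)
```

View pics/s19c.png

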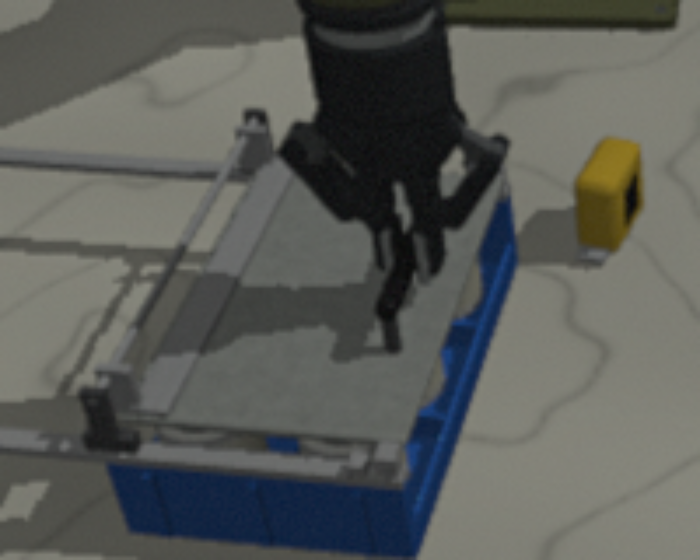

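The foot is down beyond the bump. Releasing, rising, and checking.

Call:
{"api": "servo_tool", "payload": {
  "deltas": [
    [0,0,0,0,0],
    [0,0,0,0,0],
    [0,0,0,0,0.4],
    [0,0,0,0,0.4],
    [0,0,0,0,0.4]
  ]
}}

```text
t: 40.2
tcp_pos: [0.5362, -0.0143, 0.1022]
ee_rot: [-3.141, -0.001, 1.505]
ft_force: [0.2, -0.0, -0.0]
width: 0.0596
```

Call:
{"api": "servo_tool", "payload": {
  "deltas": [
    [0,0,-0.05,0,0.4],
    [0,0,-0.13,0,0.4],
    [0,0,-0.22,0,0.4],
    [0,0,-0.3,0,0.4],
    [0,0,-0.3,0,0.4]
  ]
}}

```text
t: 40.7
tcp_pos: [0.5396, -0.014, 0.2576]
ee_rot: [3.131, -0.002, 1.505]
ft_force: [0.5, -0.4, 0.3]
width: 0.0596
```

Call:
{"api": "servo_tool", "payload": {
  "deltas": [
    [0.08,0,0,0,0.4],
    [0.16,0,0,0,0.4],
    [0.24,0,0,0,0.4],
    [0.32,0,0,0,0.4],
    [0.38,0,0,0,0.4]
  ]
}}

```text
t: 41.2
tcp_pos: [0.548, 0.1779, 0.2515]
ee_rot: [-3.14, -0.001, 1.507]
ft_force: [0.2, -1.0, -0.1]
width: 0.0601
```

Call:
{"api": "servo_tool", "payload": {
  "deltas": [
    [0,0,0,0,0.4],
    [0,0,0,0,0.4],
    [0,0,0,0,0.4],
    [0,0,0,0,0.4]
  ]
}}

```text
t: 41.6
tcp_pos: [0.5489, 0.1728, 0.252]
ee_rot: [-3.141, 0.001, 1.502]
ft_force: [0.3, 0.0, -1.0]
width: 0.0599
```

```bash
python3 -c "
from h import *
im=snap('scene','s20.png'); cv2.imwrite('pics/s20c.png',cv2.resize(im[170:310,130:300,::-1],None,fx=4.2,fy=4.2))
im=snap('top','t20.png');m=arm.camera_model('top')
g=im.max(2); mk=np.zeros_like(g); mk[235:312,400:425]=(g[235:312,400:425]<40)
c=max(cv2.findContours(mk,0,1)[0],key=cv2.contourArea); r=cv2.minAreaRect(c); print(r, ray(m,r[0],.112))
a=cv2.imread('pics/scene0.png').astype(int);b=cv2.imread('pics/s20.png').astype(int)
print(abs(a-b)[300:400,250:430].max(), abs(a-b)[185:230,280:310].max())
"
```

```text
((412.0, 275.5), (71.0, 24.0), 90.0) [ 0.53362357 -0.01847452  0.112     ]
12 46
```

View pics/s20c.png

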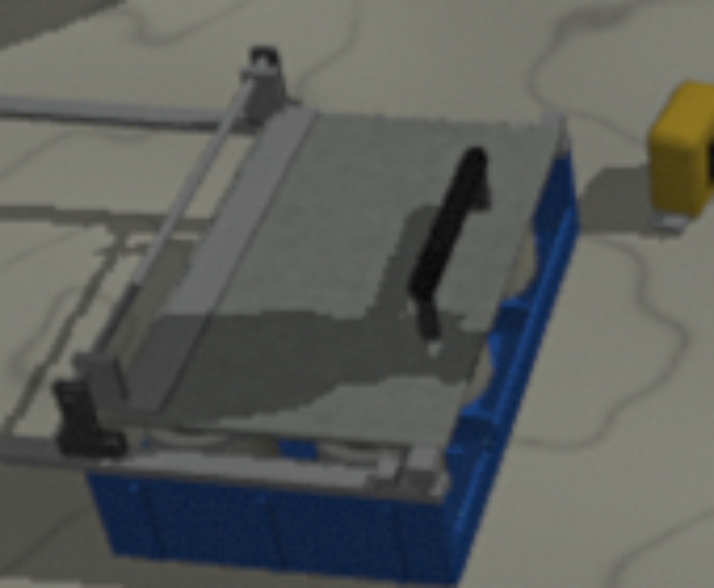

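View pics/t20.png

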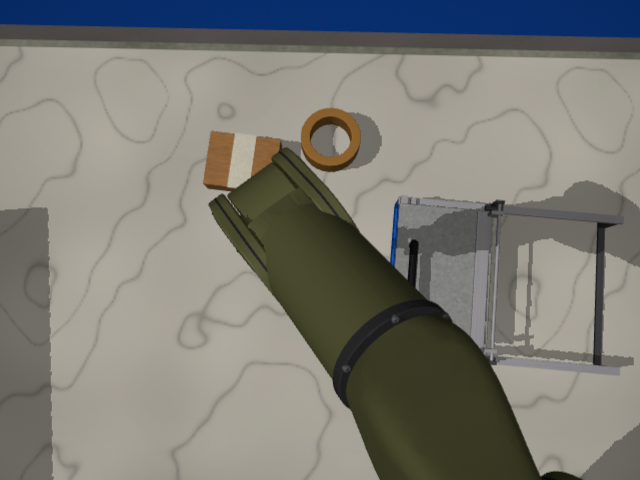

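The bar's ends in the scene view, (243.8,206.9) and (230.0,239.8), match the shut picture from the start, (243.3,206.7) and (230,239.6). The foot sits beyond the bump and the arm is clear. Handing in.

```bash
python3 -c "
from workcell import arm
print(arm.get_state()['ft_force'],arm.sign_off())"
```

```text
the job is handed in; nothing more can be done
[ 0.03663699 -0.15815832 -0.03248879] None
```

I opened the cover, put the four tins from the bench into free cells, shut the cover again and handed the job in at about 42 s of the 208 s allowed. No verdict is reported.

- **Tins:** before closing, the pictures showed five tins upright, one to a cell: the four moved plus the one already there. The cell at (-84,-42) is empty.
- **Cover:** in the last scene picture the handle's ends are within about 1 px of where they were at the start. The cover lies flat and the foot in view is down behind its bump.
- **Bystanders:** the carton and tape roll look unchanged. The tape measure looks to be where it was. A simple picture difference there was larger (46 levels, against 12 around the other two), and I did not look into it; it may be the arm's shadow.
- **Final top view:** the arm hid part of the cover, so its bar position there (0.534, -0.018) comes from a partly blocked outline. I relied on the scene view instead.

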